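# Torque a collet nut until the wrench clicks

## Task

Tighten the nut of the upright collet chuck that holds the drill: fit the torque wrench's ring down into the slots of the nut, gently, and turn it clockwise (seen from above) by the handle until the wrench clicks over; stop there, before the handle runs on to its stop. Then ease it off without force, leaving the nut done up, and lay it flat on the desk, clear of the chuck.

Things in the scene. Friction and masses are not known exactly. Their poses are not given: they have to be found in the camera images.
- chuck: Collet chuck: 50 mm square steel block upright on an 88 mm base plate fixed to the desk; origin on the desk under its vertical axis. A drill stands up out of the nut on the axis, to 160 mm above the desk. The nut turns loosely at first (0.2 N m) and comes up tight after 0.2 to 0.7 rad clockwise, differing every time and not to be seen beforehand.
- nut_crown (a point): Dark steel nut on top of the chuck. Point on its axis at the top of its round flange (52 mm wide), 100 mm above the desk, where the ring comes to rest. The crown above is 10 mm high, 43 mm wide: six teeth, six open slots 10 mm wide at 0, 60, ... 300 degrees from this point's x axis, turning with it; z up. Only light thread friction keeps it from turning back.
- nut_slot (a point): Middle of the nut's slot at 0 degrees: 20 mm out from the axis, 6 mm above nut_crown. It turns with the nut.
- wrench: Break-over torque wrench, steel with a black handle, 0.35 kg, 245 mm over all, lying flat on the desk at first; balances 88 mm from the ring centre. Origin at the centre of the steel ring, at its underside; x along the wrench to the handle (when straight), z up.
- wrench_ring (a point): Same point and axes as the wrench: centre of the ring at its underside. Ring 62 mm outside, 46 mm inside, 12 mm thick; inside it six round 6 mm lugs, centred 20 mm out at 0, 60, ... 300 degrees from its x axis. In the nut's slots the lugs have 2 mm of play on each side. The ring binds if lifted off under side load.
- wrench_grip (a point): Middle of the ribbed black handle, 20 mm wide, 24 mm high, 108 mm long; 148 mm from the ring's centre along the wrench and 12 mm above the underside, which is level with the ring's. x along the handle away from the ring, z up.
- wrench_handle (a joint): Breakaway joint, upright pivot 48 mm from the ring's centre. 0 = straight; grows as the handle swings clockwise (seen from above) against the ring; end stop at 0.34 rad. It holds straight up to 0.9 N m (9 N sideways at the middle of the handle; less if the hand twists too), then gives way, half as strong by 0.2 rad; past 0.1 rad it has clicked. Eased back, it snaps straight again.

How it is judged:
On the way, in this order (a step that is already met when the one before it is completed fails the run):
1. the ring sits down over the nut, lugs in the slots (horizontal distance between wrench_ring and nut_crown below 0.004 m and z of wrench_ring in the frame of nut_crown below 0.004 m and value of joint wrench_handle below 0.08 rad), for 0.1 s.
2. the breakaway joint clicks over while the ring is on the nut (value of joint wrench_handle above 0.1 rad and horizontal distance between wrench_ring and nut_crown below 0.004 m and z of wrench_ring in the frame of nut_crown below 0.005 m), for 0.05 s.
At the end, for the whole second after the job is handed in: The wrench lies flat and at rest on the desk (ring underside within 6 mm of the desk, tilt under 0.1 rad), ring centre and handle middle each more than 100 mm from the nut's axis, and the nut is not back where it was (its slot is more than 3 mm from its start) (height (world z) of wrench_ring below 0.006 m and height (world z) of wrench_grip below 0.018 m and angle between wrench_ring's own z axis and vertical below 0.1 rad and horizontal distance between each of wrench_ring, wrench_grip and nut_crown above 0.1 m and linear speed of wrench below 0.02 m/s and distance of nut_slot from where it was at the start of the episode above 0.003 m); the robot touches nothing.
It fails at once if the handle is pushed on past the click against its stop (joint over 0.29 rad) (value of joint wrench_handle above 0.29 rad).
It fails at once if the ring is forced on or off the nut (over 40 N between wrench and chuck while the ring is not all the way down) (contact force between wrench and chuck above 40 N and z of wrench_ring in the frame of nut_crown above 0.004 m).
It also fails if it takes over 72 s, if anything falls off the work surface, if the arm or the gripper's body presses on something with over 40 N, if the wrist force passes 120 N, or if a joint passes its speed limit or range.

## Robot

A 6-joint arm with a two-finger parallel gripper is mounted at the origin on a cart in front of the work surface, level with it; the furniture and walls round the work are solid. World frame = base frame: x ahead of the robot, y to its left, z up, the work surface at z = 0. Lengths are in m, angles in rad, forces in N, time in s.
With the tool pointing down it reaches from about 0.35 to 0.975 m from the base axis. Payload 4.9 kg.
Tool frame: the origin (TCP) lies at the very end of the fingers, on their centre line; the grasp point (between the pads) lies 19 mm behind it (bot.hold_point_z is the x of the grasp point in the tool frame, in m); x points along the fingers, y is the direction in which the jaws open and shut, and the axes are right-handed (so a half turn about x gives the same grasp; the last joint's range is limited). The gripper opens to 85 mm and grips with 20 to 120 N. Pads are 22 mm wide; open, the fingers measure 114 mm over their backs; the gripper's body (76 mm by 85 mm) begins 54 mm behind the grasp point. The pads swing forward as they close: fully open they stand 13 mm farther back than shut.
Start: joints at [-1.448, 0.053, 1.613, -0, 1.476, -0.119], TCP at [0.15, -0.607, 0.231] pointing down, gripper open.
Joint ranges: [-3.01, 3.01], [-1.01, 2.22], [0.06, 2.58], [-1.02, 4.17], [0.09, 2.62], [-3.14, 3.14]. Speed limits (rad/s): [2.57, 2.57, 3.14, 3.14, 3.14, 3.14].

## Interface

Orientations are given as a unit quaternion [x, y, z, w].
In Python, from bench import bot gives the robot as it stands.
- The arm moves only by the tool drive_tool, never from a script. Its argument "deltas" is a list of rows, each an object of numbers: "gripper": the finger opening in mm, from 0 to 85.4; "dx", "dy", "dz": the shift along the tool's x, y, z in mm; "ax", "ay", "az": the turn, a rotation vector about the tool's x, y, z in degrees. In form: [{"gripper": .., "dx": .., "dy": .., "dz": .., "ax": .., "ay": .., "az": ..}, ...]. A call has 1 to 8 rows; each row is the pose to reach, as a shift and turn from the pose commanded when the call began, along the tool's axes at that moment; what a row does not reach only later rows make up. A row lasts 1/8 s, in which the tool goes at most 62.5 mm and 10.7 degrees, less where a joint would pass 70% of its speed; a pose out of reach is approached as far as the arm can. A call with a gripper value outside its range is refused whole. The fingers move at their own pace and stop on an object; "newtons" is the grip in N (left out, the last holds). Time passes only in rows, so rows that repeat a pose let the fingers close. It gives the time, the measured TCP pose, the force and the opening at its end, in the units of the state.
- bot.state(): the state, without advancing time (a new reading comes with each control period).
- bot.snapshot(name): name is "side" or "top" or "wrist"; returns a dict with "frame" (420x560x3 uint8, red, green, blue), "vertical_fov" (degrees; the focal length in pixels is half the picture's height over the tangent of half this angle, whatever the lens; pixels are square), "cx", "cy" (the principal point, pixels), "eye" and "attitude" of the camera in the world. Camera axes: x right, y down, z forward; pixel columns grow to the right and rows downward; lengths in m; the calibration is good to about 2 mm. A picture is of the moment at which its call begins. There is no depth.
- bot.close_job(): hands the job in, once; it reports no verdict.
Trained networks look in a picture, given as the dict that the camera call returned (one of the last four; its "shot" number tells which), for a name from the list of things; names that differ only in an ending like _2 or _b are one class to them, and where a whole thing is asked for, a point or a joint stands for the part that bears it (a point fixed in the world has none). Each returns a list of dicts, best first, with "conf" (0 to 1); they miss things now and then, are a little off and sometimes report something else, mostly with a low value. They report only what shows in the picture. A call takes as long as a camera call.
- bot.look_for(picture, thing): "uv" ([column, row] in pixels, amid what is visible of it).
- bot.place_of(picture, thing): "uv" ([column, row] in pixels: a listed point, or the origin of a listed thing).
The state is a dict: "t": time; "qpos": joint angles; "dq": joint speeds; "joint_efforts": joint torques, N m; "tool_pos": TCP position; "eef_rot": TCP orientation; "force": force on the tool from outside, world axes, zero at the start; "wrist_torque": the same for the moment, N m; "width": finger opening in m.
Only numpy, scipy, OpenCV 4.12 (cv2) and the standard library are available. Lean on these libraries where they do the work, as an engineer would, in place of code of your own. Each camera call takes 0.05 s, during which the arm holds its last target.

## Working session

There is one attempt and no reset: what is moved stays moved. The work goes in short steps, Python scripts to look and compute and a tool call to move; the robot and the scene stay as the last step left them, time stands still between calls to the robot, and variables do not carry over. Pictures are saved under pics/ and viewed, and the job is handed in when it is done.

Besides the shell and the picture viewer there is one more tool, called after ">>>" as name([rows], argument=value, ...), one row to a line, values as JSON. drive_tool: Moves the arm, as the interface text tells. Its arguments: {"type":"object","properties":{"deltas":{"type":"array","items":{"type":"object","properties":{"gripper":{"type":"number"},"dx":{"type":"number"},"dy":{"type":"number"},"dz":{"type":"number"},"ax":{"type":"number"},"ay":{"type":"number"},"az":{"type":"number"}}}},"newtons":{"type":"number"}},"required":["deltas"]}

```bash
ls; mkdir -p pics
cat > h.py <<'E'
import numpy as np, cv2
from scipy.spatial.transform import Rotation as R
from bench import bot
def ray(p,uv):
    f=p["frame"].shape[0]/2/np.tan(np.radians(p["vertical_fov"])/2)
    d=np.array([(uv[0]-p["cx"])/f,(uv[1]-p["cy"])/f,1.0])
    a=np.array(p["attitude"]); M=R.from_quat(a).as_matrix() if a.size==4 else a.reshape(3,3)
    return np.array(p["eye"]),M@d
def atz(p,uv,z):
    e,d=ray(p,uv); return e+d*(z-e[2])/d[2]
def proj(p,X):
    f=p["frame"].shape[0]/2/np.tan(np.radians(p["vertical_fov"])/2)
    a=np.array(p["attitude"]); M=R.from_quat(a).as_matrix() if a.size==4 else a.reshape(3,3)
    c=M.T@(np.array(X)-np.array(p["eye"])); return np.array([p["cx"]+f*c[0]/c[2],p["cy"]+f*c[1]/c[2]])
def tri(obs):
    A=np.zeros((3,3));b=np.zeros(3)
    for p,uv in obs:
        e,d=ray(p,uv); d/=np.linalg.norm(d);P=np.eye(3)-np.outer(d,d);A+=P;b+=P@e
    X=np.linalg.solve(A,b); return X,[np.round(proj(p,X)-uv,1) for p,uv in obs]
def save(p,n,s=1): cv2.imwrite("pics/"+n,cv2.cvtColor(p["frame"],cv2.COLOR_RGB2BGR))
E
python3 - <<'E'
from h import *
np.set_printoptions(precision=4,suppress=True)
print(bot.state())
for c in ["side","top","wrist"]:
    p=bot.snapshot(c); save(p,c+"0.png"); print(c,{k:v for k,v in p.items() if k!="frame"})
    for t in ["nut_crown","nut_slot","wrench_ring","wrench_grip","chuck"]:
        for r in bot.place_of(p,t)[:2]:
            z={"nut_crown":.1,"nut_slot":.106,"wrench_ring":0,"wrench_grip":.012,"chuck":0}[t]
            print(t,r,atz(p,r["uv"],z))
E
```

```text
pics
{'t': 0.0, 'qpos': array([-1.448 ,  0.0534,  1.6143,  0.    ,  1.476 , -0.119 ]), 'dq': array([-0.0012, -0.0011, -0.0007, -0.0001, -0.0015,  0.0003]), 'joint_efforts': array([  0.0025, -39.3685, -37.0171,   0.0001,   0.0071,   0.    ]), 'tool_pos': array([ 0.1496, -0.6062,  0.2301]), 'eef_rot': array([-0.7019, -0.086 ,  0.7019, -0.0846]), 'force': array([0.4369, 0.3502, 0.1063]), 'wrist_torque': array([-0.0477, -0.0154,  0.0371]), 'width': 0.08555728384394118}
side {'vertical_fov': 57.07539870087148, 'cx': 271.3194618122439, 'cy': 215.4820925438588, 'eye': array([0.3216, 0.6434, 0.6596]), 'attitude': array([-0.1157,  0.9006, -0.4155,  0.0529]), 'shot': 1}
nut_slot {'uv': [232.5, 281.5], 'conf': 0.71} [0.5067 0.2147 0.106 ]
wrench_ring {'uv': [272.3, 218.1], 'conf': 0.87} [ 0.5109 -0.0952  0.    ]
wrench_grip {'uv': [302.9, 190.1], 'conf': 0.95} [ 0.4546 -0.2195  0.012 ]
chuck {'uv': [245.9, 313.9], 'conf': 0.88} [0.4884 0.2056 0.    ]
top {'vertical_fov': 48.57844291414094, 'cx': 281.6206756411105, 'cy': 213.9020385826166, 'eye': array([ 0.3129, -0.0075,  0.9471]), 'attitude': array([-0.6983,  0.7088, -0.0695,  0.0717]), 'shot': 2}
nut_crown {'uv': [164.5, 215.0], 'conf': 0.82} [0.4859 0.2117 0.1   ]
nut_slot {'uv': [161.1, 205.5], 'conf': 0.67} [0.5027 0.2171 0.106 ]
nut_slot {'uv': [177.8, 223.7], 'conf': 0.56} [0.468  0.1851 0.106 ]
wrench_ring {'uv': [325.0, 210.1], 'conf': 0.69} [ 0.5116 -0.0961  0.    ]
wrench_ring {'uv': [395.3, 238.6], 'conf': 0.34} [ 0.4496 -0.2383  0.    ]
wrench_grip {'uv': [396.9, 238.4], 'conf': 0.83} [ 0.4483 -0.2387  0.012 ]
chuck {'uv': [180.3, 226.3], 'conf': 0.86} [0.482 0.204 0.   ]
wrist {'vertical_fov': 69.4262106468915, 'cx': 283.654527223635, 'cy': 210.62395180186934, 'eye': array([ 0.2239, -0.5887,  0.3746]), 'attitude': array([ 0.7783, -0.6098, -0.0922,  0.1177]), 'shot': 3}
```

View pics/top0.png

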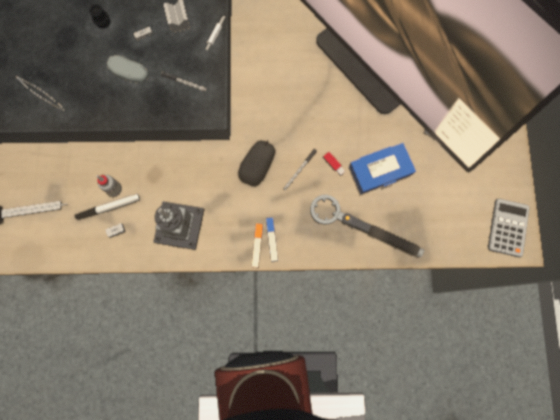

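View pics/side0.png

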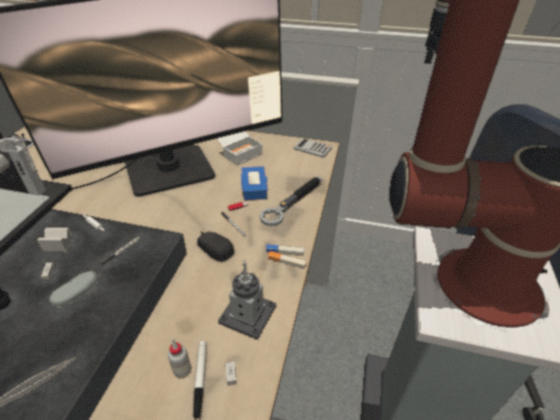

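View pics/wrist0.png

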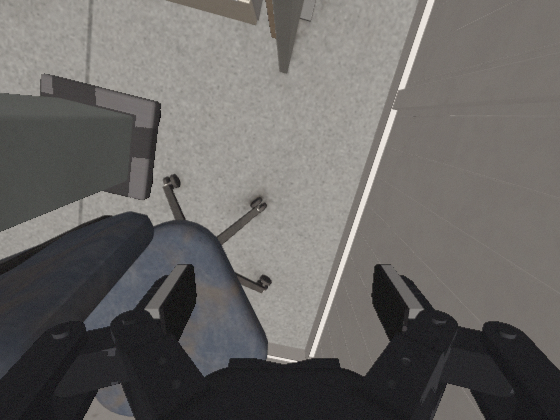

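Run:
```python
from h import *
np.set_printoptions(precision=4,suppress=True)
s=bot.state();M=R.from_quat(s["eef_rot"]).as_matrix();print(M)
p=bot.snapshot("wrist");C=R.from_quat(p["attitude"]).as_matrix()
print("cam in tool",M.T@(p["eye"]-s["tool_pos"]),"\n",M.T@C, bot.hold_point_z)
# upscale crops
t=bot.snapshot("top");sd=bot.snapshot("side")
a=cv2.resize(t["frame"][180:270,140:230],None,fx=6,fy=6,interpolation=cv2.INTER_CUBIC)
b=cv2.resize(t["frame"][170:280,290:440],None,fx=5,fy=5,interpolation=cv2.INTER_CUBIC)
cv2.imwrite("pics/a.png",a[:,:,::-1]);cv2.imwrite("pics/b.png",b[:,:,::-1])
for uv in [(325,210),(396,239),(420,251)]: print(atz(t,uv,.012))
```

```text
[[-0.      0.2394 -0.9709]
 [-0.     -0.9709 -0.2394]
 [-1.      0.      0.    ]]
cam in tool [-0.1433  0.0002 -0.0764] 
 [[ 0.     -0.2957  0.9553]
 [ 1.     -0.0002 -0.0001]
 [ 0.0002  0.9553  0.2957]] -0.0187
[ 0.5093 -0.095   0.012 ]
[ 0.4471 -0.2368  0.012 ]
[ 0.422  -0.2835  0.012 ]
```

View pics/a.png

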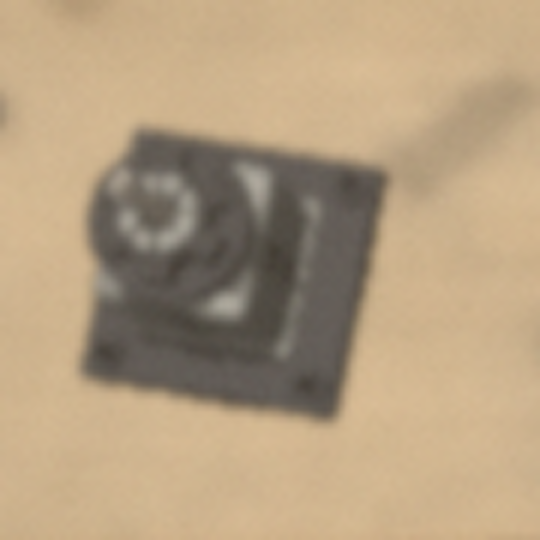

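View pics/b.png

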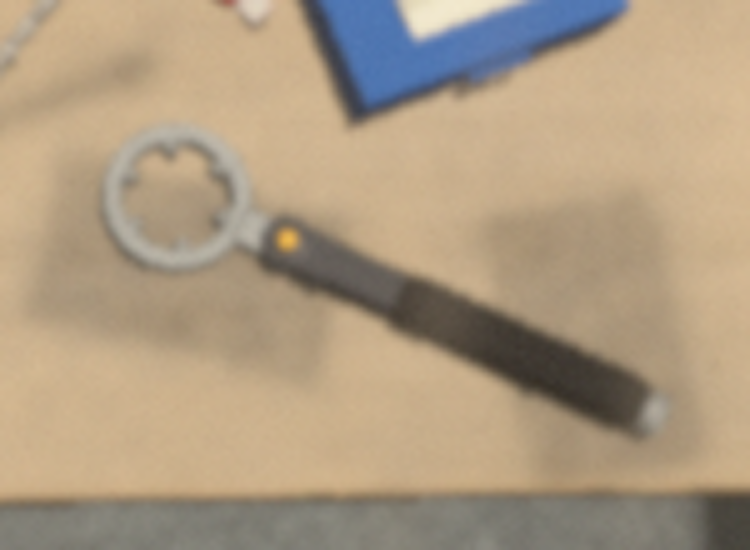

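>>> drive_tool([
  {"gripper": 85,"dx": 0,"dy": -45,"dz": -53,"ax": -6},
  {"dx": 0,"dy": -90,"dz": -106,"ax": -13},
  {"dx": 0,"dy": -135,"dz": -160,"ax": -20},
  {"dx": 0,"dy": -178,"dz": -214,"ax": -26},
  {"dx": 0,"dy": -222,"dz": -267,"ax": -33},
  {"dx": 20,"dy": -267,"dz": -321,"ax": -40},
  {"dx": 50,"dy": -311,"dz": -374,"ax": -46},
  {"dx": 80,"dy": -355,"dz": -427,"ax": -52},
])

```text
invalid input
```

>>> drive_tool([
  {"dx": 0},
  {"dx": 0},
  {"dx": 0},
])

```text
invalid input
```

```bash
cat >> h.py <<'E'
np.set_printoptions(precision=4,suppress=True)
def st():
    s=bot.state();M=R.from_quat(s["eef_rot"]).as_matrix()
    print("t",round(s["t"],2),"tcp",s["tool_pos"],"yawz",np.degrees(np.arctan2(M[1,2],M[0,2])),"xdown",M[:,0],"F",s["force"],"T",s["wrist_torque"],"w",s["width"],"q",s["qpos"]); return s,M
E
python3 - <<'E'
from h import *
st()
p=bot.snapshot("wrist");save(p,"w1.png")
for t,z in [("wrench_ring",0),("wrench_grip",.012)]:
    for r in bot.place_of(p,t)[:2]: print(t,r,atz(p,r["uv"],z))
E
```

```text
t 1.05 tcp [ 0.1496 -0.6068  0.2313] yawz -166.14552288745264 xdown [-0.      0.0001 -1.    ] F [-0.7094 -0.4823 -0.4624] T [-0.0081 -0.0273 -0.0037] w 0.08533052052744447 q [-1.448   0.0527  1.6129 -0.      1.476  -0.119 ]
```

View pics/w1.png

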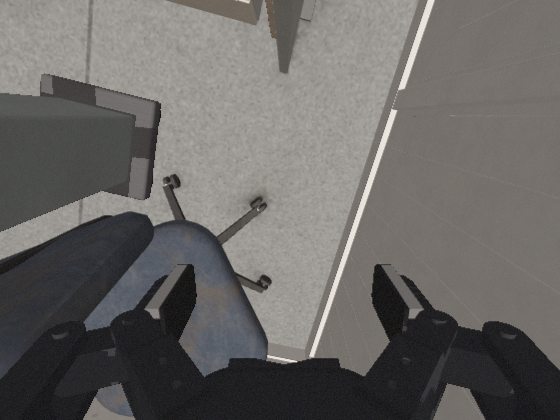

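>>> drive_tool([
  {"gripper": 85,"dx": 0,"dy": -45,"dz": -53,"ax": -6,"ay": 0,"az": 0},
  {"gripper": 85,"dx": 0,"dy": -90,"dz": -106,"ax": -13,"ay": 0,"az": 0},
  {"gripper": 85,"dx": 0,"dy": -135,"dz": -160,"ax": -20,"ay": 0,"az": 0},
  {"gripper": 85,"dx": 0,"dy": -178,"dz": -214,"ax": -26,"ay": 0,"az": 0},
  {"gripper": 85,"dx": 0,"dy": -222,"dz": -267,"ax": -33,"ay": 0,"az": 0},
  {"gripper": 85,"dx": 20,"dy": -267,"dz": -321,"ax": -40,"ay": 0,"az": 0},
  {"gripper": 85,"dx": 50,"dy": -311,"dz": -374,"ax": -46,"ay": 0,"az": 0},
  {"gripper": 85,"dx": 80,"dy": -355,"dz": -427,"ax": -52,"ay": 0,"az": 0},
])

```text
t: 2.2
tool_pos: [0.4424, -0.21, 0.1769]
eef_rot: [0.593, 0.385, -0.593, 0.386]
force: [0.3, 0.1, -0.6]
width: 0.085
```

>>> drive_tool([
  {"gripper": 85,"dx": 0,"dy": 0,"dz": 0,"ax": 0,"ay": 0,"az": 0},
  {"gripper": 85,"dx": 0,"dy": 0,"dz": 0,"ax": 0,"ay": 0,"az": 0},
])

```text
t: 2.45
tool_pos: [0.4413, -0.2115, 0.1768]
eef_rot: [-0.593, -0.384, 0.594, -0.385]
force: [0.4, -0.1, 0.5]
width: 0.0849
```

Run:
```python
from h import *
st()
p=bot.snapshot("wrist");save(p,"w2.png")
for t,z in [("wrench_ring",0),("wrench_grip",.012)]:
    for r in bot.place_of(p,t)[:2]: print(t,r,atz(p,r["uv"],z))
```

```text
t 2.45 tcp [ 0.4413 -0.2115  0.1768] yawz -114.12360975950283 xdown [ 0.     -0.0006 -1.    ] F [ 0.4424 -0.1459  0.4795] T [0.0234 0.0076 0.0289] w 0.08491572221908833 q [-0.599  -0.2414  1.9791 -0.0005  1.4035 -0.1779]
wrench_grip {'uv': [294.6, 204.6], 'conf': 0.82} [ 0.4474 -0.2284  0.012 ]
```

View pics/w2.png

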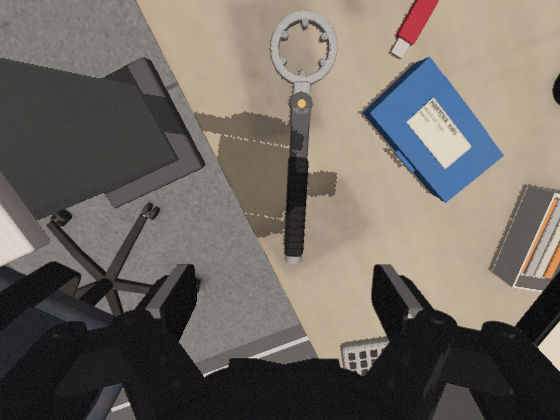

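Run:
```python
from h import *
s,M=st()
p=bot.snapshot("wrist")
g=cv2.cvtColor(p["frame"],cv2.COLOR_RGB2GRAY)
cv2.imwrite("pics/c.png",cv2.resize(p["frame"][0:270,200:380],None,fx=2.2,fy=2.2,interpolation=cv2.INTER_CUBIC)[:,:,::-1])
# inner/outer circle of ring top via mask of gray, low saturation bright
hsv=cv2.cvtColor(p["frame"],cv2.COLOR_RGB2HSV)
m=((hsv[...,1]<40)&(hsv[...,2]>110)).astype(np.uint8); m[95:]=0; m[:,:255]=0;m[:,350:]=0
n,l,stt,c=cv2.connectedComponentsWithStats(m); i=1+np.argmax(stt[1:,4]); print(stt[i])
cs,_=cv2.findContours((l==i).astype(np.uint8),cv2.RETR_EXTERNAL,cv2.CHAIN_APPROX_NONE)
pts=cs[0][:,0].astype(float)
W=np.array([atz(p,u,.012)[:2] for u in pts])
from scipy.optimize import least_squares
r=least_squares(lambda v:np.hypot(W[:,0]-v[0],W[:,1]-v[1])-v[2],[.51,-.096,.031],loss="soft_l1",f_scale=.0005)
print("ring",r.x)
c=r.x[:2]
y=np.array([301.5,103]);print("dot",y,atz(p,y,.022))
# handle mask
d=(g<60).astype(np.uint8); 
ax=[]
for row in range(165,250,5):
    x=np.where(g[row,270:330]<75)[0]+270; 
    u=[(x.min()+x.max())/2,row]; ax.append(atz(p,u,.02)[:2])
ax=np.array(ax);mm=ax.mean(0);dd=np.linalg.svd(ax-mm)[2][0]; dd*=np.sign(-dd[1])
print("handle mean",mm,"angle",np.degrees(np.arctan2(dd[1],dd[0])),"from ring",np.degrees(np.arctan2(*(mm-c)[::-1])),np.linalg.norm(mm-c))
```

```text
t 2.6 tcp [ 0.4411 -0.2128  0.1775] yawz -114.27381129964682 xdown [ 0.0013 -0.0011 -1.    ] F [0.6921 0.3037 0.1063] T [-0.0048 -0.0137  0.0521] w 0.08496991313191833 q [-0.6015 -0.242   1.9784 -0.0002  1.4034 -0.1778]
[ 269    8   68   86 2079]
ring [ 0.5139 -0.0956  0.0304]
dot [301.5 103. ] [ 0.4934 -0.1398  0.022 ]
handle mean [ 0.4477 -0.2288] angle -116.3903318574462 from ring -116.43441091862739 0.1487865203760065
```

View pics/c.png

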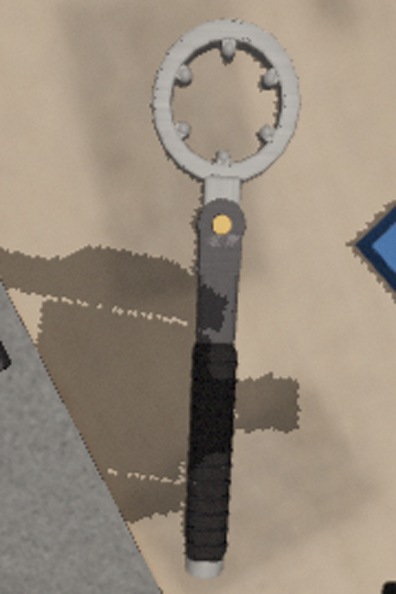

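>>> drive_tool([
  {"gripper": 70,"dx": 30,"dy": 12.7,"dz": 3.6,"ax": 2.2,"ay": 0,"az": 0},
  {"gripper": 60,"dx": 75,"dy": 12.7,"dz": 3.6,"ax": 2.2,"ay": 0,"az": 0},
  {"gripper": 60,"dx": 115,"dy": 12.7,"dz": 3.6,"ax": 2.2,"ay": 0,"az": 0},
  {"gripper": 60,"dx": 140,"dy": 12.7,"dz": 3.6,"ax": 2.2,"ay": 0,"az": 0},
  {"gripper": 60,"dx": 140,"dy": 12.7,"dz": 3.6,"ax": 2.2,"ay": 0,"az": 0},
  {"gripper": 60,"dx": 140,"dy": 12.7,"dz": 3.6,"ax": 2.2,"ay": 0,"az": 0},
])

```text
t: 3.4
tool_pos: [0.452, -0.2211, 0.0381]
eef_rot: [0.601, 0.372, -0.601, 0.373]
force: [-0.0, 0.0, -0.2]
width: 0.0598
```

Run:
```python
from h import *
st()
p=bot.snapshot("wrist");save(p,"w3.png")
s,M=st()
```

```text
t 3.4 tcp [ 0.452  -0.2211  0.0381] yawz -116.41264475742096 xdown [ 0.002  -0.0014 -1.    ] F [-0.0376  0.0339 -0.2058] T [ 0.0165 -0.0356 -0.11  ] w 0.05975763446940937 q [-0.603  -0.0326  2.0438 -0.      1.128  -0.142 ]
t 3.45 tcp [ 0.4523 -0.2212  0.0385] yawz -116.39415620147624 xdown [ 0.0027 -0.0018 -1.    ] F [ 0.0772 -0.1267  0.9896] T [0.0053 0.0072 0.0729] w 0.059471502709615716 q [-0.6027 -0.033   2.0435  0.      1.1278 -0.142 ]
```

View pics/w3.png

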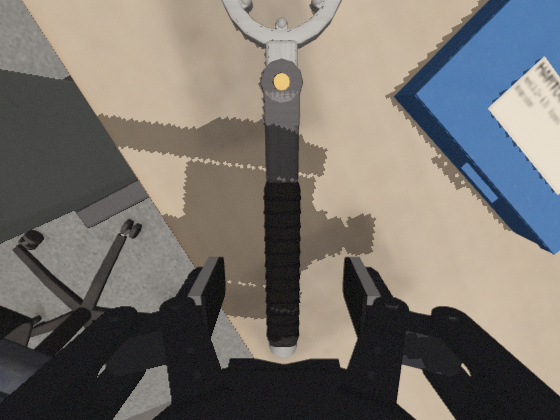

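>>> drive_tool([
  {"gripper": 60,"dx": 20,"dy": 0,"dz": 0,"ax": 0,"ay": 0,"az": 0},
  {"gripper": 50,"dx": 34,"dy": 0,"dz": 0,"ax": 0,"ay": 0,"az": 0},
  {"gripper": 40,"dx": 34,"dy": 0,"dz": 0,"ax": 0,"ay": 0,"az": 0},
  {"gripper": 10,"dx": 34,"dy": 0,"dz": 0,"ax": 0,"ay": 0,"az": 0},
  {"gripper": 10,"dx": 34,"dy": 0,"dz": 0,"ax": 0,"ay": 0,"az": 0},
  {"gripper": 10,"dx": 34,"dy": 0,"dz": 0,"ax": 0,"ay": 0,"az": 0},
  {"gripper": 10,"dx": 34,"dy": 0,"dz": 0,"ax": 0,"ay": 0,"az": 0},
], newtons=80)

```text
t: 4.32
tool_pos: [0.4519, -0.2203, 0.0036]
eef_rot: [0.601, 0.373, -0.601, 0.373]
force: [-1.2, 1.0, 5.8]
width: 0.0181
```

Run:
```python
from h import *
st()
p=bot.snapshot("wrist");save(p,"w4.png")
```

```text
t 4.33 tcp [ 0.4519 -0.2203  0.0036] yawz -116.33292967452607 xdown [ 0.001  -0.0008 -1.    ] F [-1.1668  1.0226  5.7692] T [0.1834 0.2606 0.0708] w 0.018123670546411976 q [-0.6018  0.0263  2.0543 -0.0001  1.0597 -0.1421]
```

View pics/w4.png

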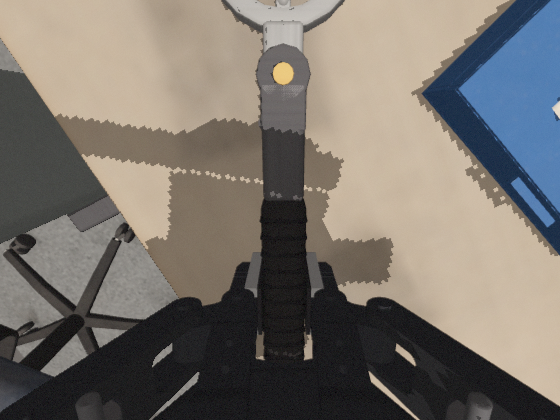

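>>> drive_tool([
  {"gripper": 10,"dx": -15,"dy": 0,"dz": 0,"ax": 0,"ay": 0,"az": 0},
  {"gripper": 10,"dx": -60,"dy": 0,"dz": 0,"ax": 0,"ay": 0,"az": 0},
  {"gripper": 10,"dx": -120,"dy": 0,"dz": 0,"ax": 0,"ay": 0,"az": 0},
  {"gripper": 10,"dx": -170,"dy": -5,"dz": -20,"ax": -4,"ay": 0,"az": 0},
  {"gripper": 10,"dx": -206,"dy": -15,"dz": -65,"ax": -12,"ay": 0,"az": 0},
  {"gripper": 10,"dx": -206,"dy": -28,"dz": -118,"ax": -20,"ay": 0,"az": 0},
  {"gripper": 10,"dx": -206,"dy": -40,"dz": -170,"ax": -28,"ay": 0,"az": 0},
  {"gripper": 10,"dx": -206,"dy": -52,"dz": -222,"ax": -36,"ay": 0,"az": 0},
])

```text
t: 5.38
tool_pos: [0.5028, 0.0037, 0.2085]
eef_rot: [0.455, 0.541, -0.455, 0.541]
force: [0.9, -0.7, -3.8]
width: 0.0183
```

Run:
```python
from h import *
st()
p=bot.snapshot("wrist");save(p,"w5.png")
```

```text
t 5.38 tcp [0.5028 0.0037 0.2085] yawz -80.09963407470796 xdown [ 0.0001 -0.0003 -1.    ] F [ 0.8522 -0.748  -3.7509] T [-0.2335 -0.0703 -0.0367] w 0.018337789564130787 q [-0.1405 -0.231   1.9168 -0.0003  1.4556 -0.3132]
```

View pics/w5.png

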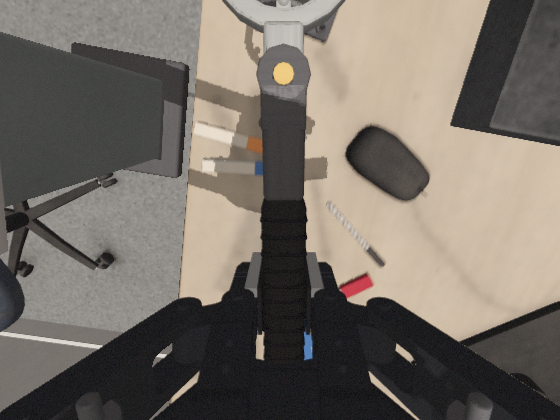

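>>> drive_tool([
  {"gripper": 10,"dx": -3,"dy": 18,"dz": -45,"ax": -7,"ay": 0,"az": 0},
  {"gripper": 10,"dx": -3,"dy": 37,"dz": -90,"ax": -14,"ay": 0,"az": 0},
  {"gripper": 10,"dx": -3,"dy": 56,"dz": -135,"ax": -21,"ay": 0,"az": 0},
  {"gripper": 10,"dx": -3,"dy": 75,"dz": -180,"ax": -28,"ay": 0,"az": 0},
  {"gripper": 10,"dx": -3,"dy": 94,"dz": -222,"ax": -35,"ay": 0,"az": 0},
  {"gripper": 10,"dx": -3,"dy": 94,"dz": -222,"ax": -35,"ay": 0,"az": 0},
  {"gripper": 10,"dx": -3,"dy": 94,"dz": -222,"ax": -35,"ay": 0,"az": 0},
])

```text
t: 6.3
tool_pos: [0.5581, 0.2362, 0.211]
eef_rot: [0.272, 0.653, -0.273, 0.652]
force: [0.2, 0.4, -4.2]
width: 0.0184
```

Run:
```python
from h import *
st()
p=bot.snapshot("wrist");save(p,"w6.png")
for t,z in [("nut_crown",.1),("nut_slot",.106),("chuck",0)]:
    for r in bot.place_of(p,t)[:3]: print(t,r,atz(p,r["uv"],z))
```

```text
t 6.3 tcp [0.5581 0.2362 0.211 ] yawz -45.3831734542835 xdown [-0.0012 -0.0009 -1.    ] F [ 0.2067  0.3628 -4.1987] T [-0.1984 -0.1811 -0.0215] w 0.018350846332767776 q [ 0.2779  0.0223  1.6783 -0.0006  1.4424 -0.5008]
nut_crown {'uv': [194.9, 171.7], 'conf': 0.85} [0.4836 0.2057 0.1   ]
nut_slot {'uv': [215.7, 181.8], 'conf': 0.96} [0.5019 0.2133 0.106 ]
chuck {'uv': [221.4, 158.2], 'conf': 0.56} [0.4866 0.2062 0.    ]
```

View pics/w6.png

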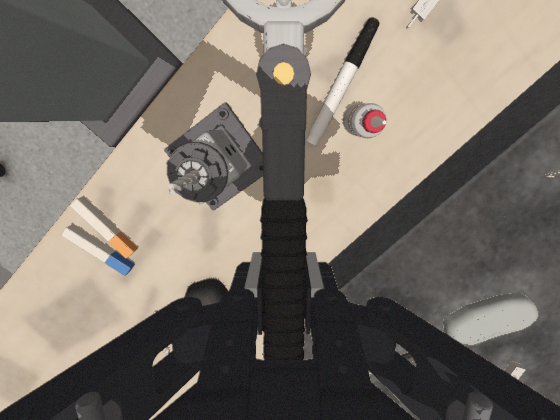

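Run:
```python
from h import *
s,M=st()
p=bot.snapshot("wrist")
np.save("pics/w7.npy",p,allow_pickle=True)
f=p["frame"][130:220,150:240]
cv2.imwrite("pics/d0.png",cv2.resize(f,None,fx=6.5,fy=6.5,interpolation=cv2.INTER_CUBIC)[:,:,::-1])
k=6.5
def draw(c,ang,name):
    im=cv2.resize(f,None,fx=k,fy=k,interpolation=cv2.INTER_CUBIC)[:,:,::-1].copy()
    q=lambda X:tuple(int(v) for v in ((proj(p,X)-[150,130]+.5)*k))
    for r,z,col in [(.026,.1,(0,255,0)),(.0215,.11,(0,0,255))]:
        for t in np.linspace(0,2*np.pi,120): cv2.circle(im,q([c[0]+r*np.cos(t),c[1]+r*np.sin(t),z]),1,col,-1)
    for j in range(6):
        a=np.radians(ang+60*j); cv2.circle(im,q([c[0]+.02*np.cos(a),c[1]+.02*np.sin(a),.11]),3,(255,255,0) if j else (255,0,255),-1)
    for sx in (-1,1):
        for sy in (-1,1): pass
    cv2.circle(im,q([c[0],c[1],.16]),3,(0,255,255),-1)
    cv2.imwrite("pics/"+name,im)
draw(np.array([.4836,.2057]),np.degrees(np.arctan2(.0076,.0183)),"d1.png")
```

```text
t 6.5 tcp [0.5586 0.2356 0.2116] yawz -45.44766677587828 xdown [-0.     -0.0002 -1.    ] F [ 0.4142  0.058  -3.66  ] T [-0.1357 -0.1662  0.0391] w 0.018476893556095917 q [ 0.2765  0.0214  1.6782 -0.0002  1.4421 -0.5011]
```

View pics/d0.png

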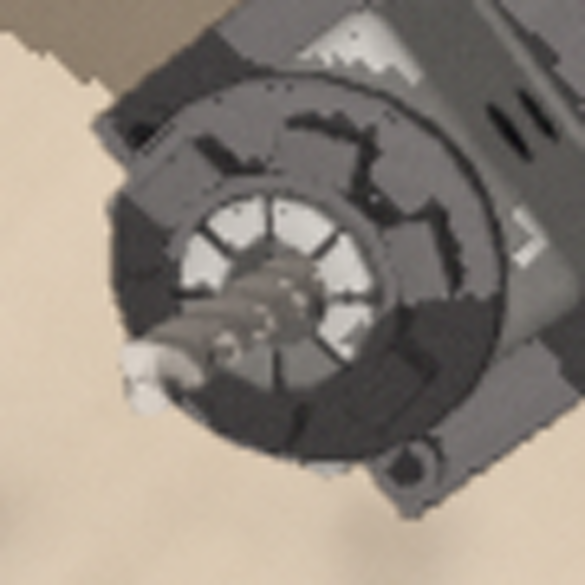

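View pics/d1.png

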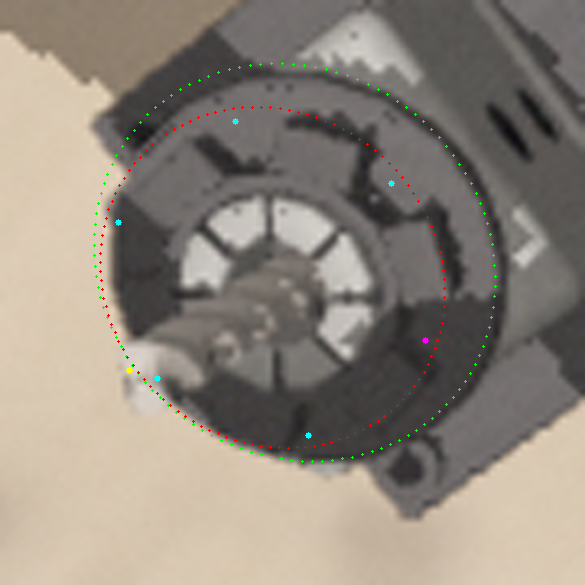

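```bash
cat > dr.py <<'E'
from h import *
k=8
p=np.load("pics/w7.npy",allow_pickle=True).item()
f=p["frame"][135:212,160:237]
def draw(c,ang,name,clean=False):
    lab=cv2.cvtColor(f,cv2.COLOR_RGB2LAB); g=f.astype(float); g=255*np.clip(g/190,0,1)**.55
    im=cv2.resize(g.astype(np.uint8),None,fx=k,fy=k,interpolation=cv2.INTER_CUBIC)[:,:,::-1].copy()
    q=lambda X:tuple(int(v) for v in ((proj(p,X)-[160,135]+.5)*k))
    if not clean:
      for r,z,col in [(.026,.1,(0,255,0))]:
        for t in np.linspace(0,2*np.pi,160): cv2.circle(im,q([c[0]+r*np.cos(t),c[1]+r*np.sin(t),z]),1,col,-1)
      for j in range(6):
        a=np.radians(ang+60*j);u=np.array([np.cos(a),np.sin(a)]);v=np.array([-u[1],u[0]])
        for sg in (-1,1):
            for z,col in ((.11,(0,0,255)),(.1,(255,80,0))):
                P=[np.r_[c+u*r+v*sg*.005,z] for r in (.0145,.0209)]
                cv2.line(im,q(P[0]),q(P[1]),col,1)
        b=a+np.pi/6
        for t in np.linspace(b-np.radians(16),b+np.radians(16),20): cv2.circle(im,q([c[0]+.0215*np.cos(t),c[1]+.0215*np.sin(t),.11]),1,(0,0,255),-1)
    cv2.imwrite("pics/"+name,im)
E
python3 - <<'E'
from dr import *
M=R.from_quat(bot.state()["eef_rot"]).as_matrix()
c=np.array([.4836,.2057])+.0016*M[:2,1]+.0006*M[:2,2]; print(c)
draw(c,22.5,"e0.png",True);draw(c,22.5,"e1.png")
E
```

```text
[0.4852 0.2064]
```

View pics/e0.png

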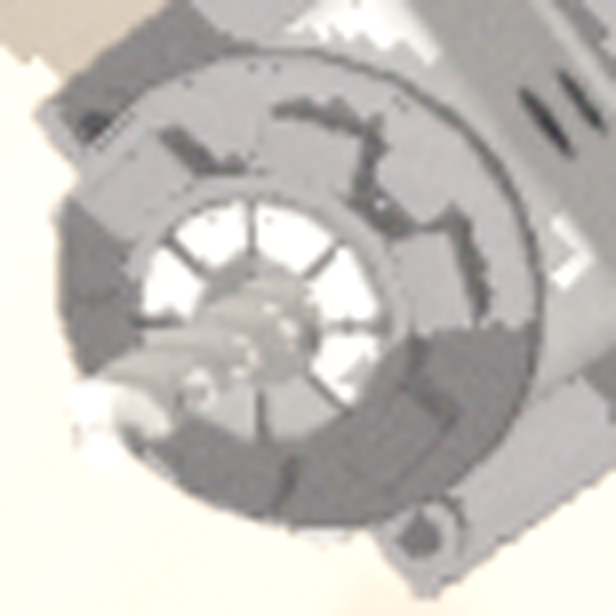

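View pics/e1.png

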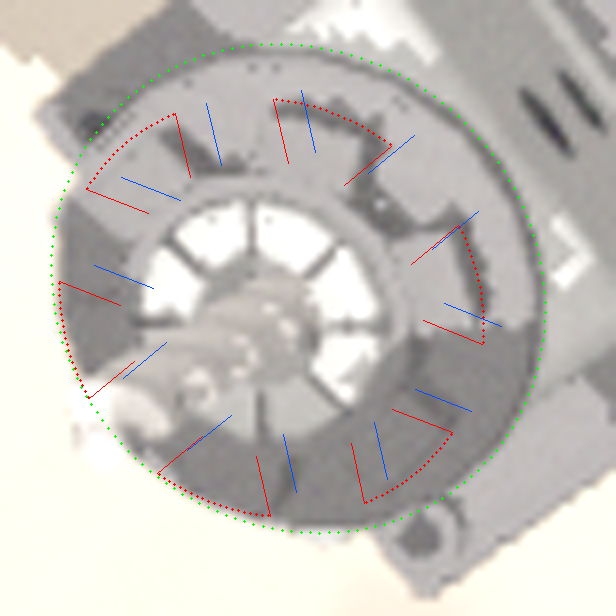

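Run:
```python
from dr import *
c=np.array([.4851,.2063])
draw(c,29,"e2.png")
```

```text
(no output)
```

View pics/e2.png

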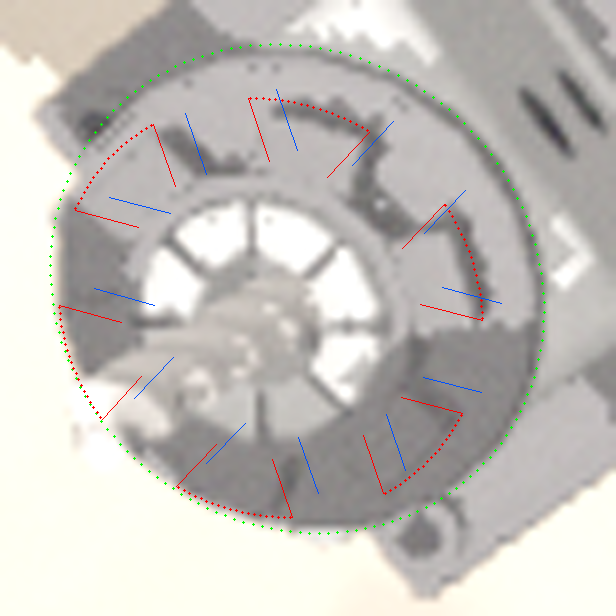

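>>> drive_tool([
  {"gripper": 10,"dx": 0,"dy": -12,"dz": 35,"ax": -5,"ay": 0,"az": 0},
  {"gripper": 10,"dx": 0,"dy": -25,"dz": 70,"ax": -10,"ay": 0,"az": 0},
  {"gripper": 10,"dx": 0,"dy": -38.2,"dz": 104,"ax": -14.4,"ay": 0,"az": 0},
  {"gripper": 10,"dx": 0,"dy": -38.2,"dz": 104,"ax": -14.4,"ay": 0,"az": 0},
  {"gripper": 10,"dx": 0,"dy": -38.2,"dz": 104,"ax": -14.4,"ay": 0,"az": 0},
])

```text
t: 7.18
tool_pos: [0.6044, 0.1357, 0.2116]
eef_rot: [0.189, 0.681, -0.189, 0.681]
force: [-0.2, 1.9, -3.5]
width: 0.0183
```

Run:
```python
from h import *
s,M=st()
rc=s["tool_pos"]+M@[.0036,.0002,-.1393]; print("ring est",rc)
for n in ["top","side"]:
    p=bot.snapshot(n);save(p,n+"1.png")
    q=proj(p,rc);print(n,"ring pred px",q, bot.place_of(p,"wrench_ring")[:1],"nut pred",proj(p,[.4851,.2063,.1]))
    u,v=(int(x) for x in q); u0=max(0,u-50);v0=max(0,v-40)
    cv2.imwrite("pics/%sz1.png"%n,cv2.resize(p["frame"][v0:v0+90,u0:u0+110],None,fx=6,fy=6,interpolation=cv2.INTER_CUBIC)[:,:,::-1]); print(u0,v0)
s,M=st()
```

```text
t 7.17 tcp [0.6044 0.1357 0.2116] yawz -31.02870943125459 xdown [-0.0001  0.0006 -1.    ] F [-0.1924  1.8594 -3.5024] T [-0.0695 -0.2037  0.0359] w 0.018316372383477518 q [ 0.1005  0.0522  1.6465  0.0006  1.443  -0.9288]
ring est [0.4851 0.2077 0.2081]
top ring pred px [150.3009 202.4164] [] nut pred [167.397  215.3808]
100 162
side ring pred px [242.1598 241.1896] [{'uv': [243.8, 243.1], 'conf': 0.84}] nut pred [245.2036 282.496 ]
192 201
t 7.38 tcp [0.6042 0.1367 0.2116] yawz -30.89433273725628 xdown [-0.      0.0002 -1.    ] F [ 0.3974  0.9073 -3.5246] T [-0.1284 -0.171  -0.0511] w 0.018439169895039086 q [ 0.1023  0.0523  1.6464  0.0002  1.4429 -0.9293]
```

View pics/topz1.png

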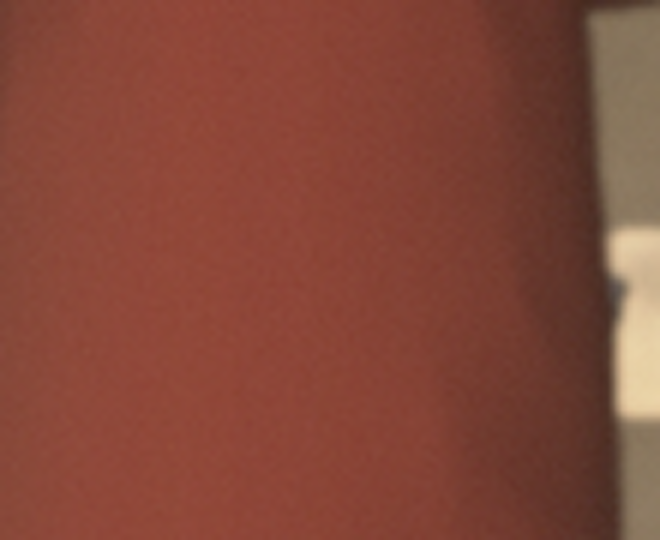

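View pics/sidez1.png

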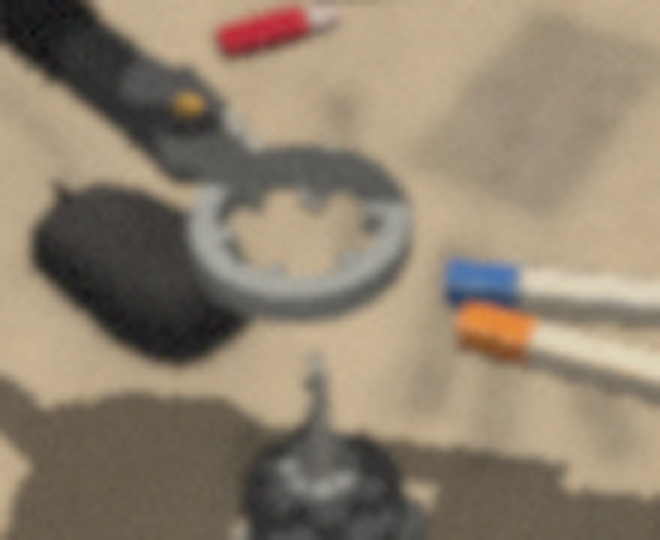

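>>> drive_tool([
  {"gripper": 10,"dx": 0,"dy": -1.7,"dz": 1,"ax": 0,"ay": 0,"az": 0},
  {"gripper": 10,"dx": 20,"dy": -1.7,"dz": 1,"ax": 0,"ay": 0,"az": 0},
  {"gripper": 10,"dx": 45,"dy": -1.7,"dz": 1,"ax": 0,"ay": 0,"az": 0},
  {"gripper": 10,"dx": 70,"dy": -1.7,"dz": 1,"ax": 0,"ay": 0,"az": 0},
  {"gripper": 10,"dx": 80,"dy": -1.7,"dz": 1,"ax": 0,"ay": 0,"az": 0},
  {"gripper": 10,"dx": 80,"dy": -1.7,"dz": 1,"ax": 0,"ay": 0,"az": 0},
  {"gripper": 10,"dx": 80,"dy": -1.7,"dz": 1,"ax": 0,"ay": 0,"az": 0},
])

```text
t: 8.25
tool_pos: [0.6053, 0.134, 0.1327]
eef_rot: [0.189, 0.681, -0.188, 0.682]
force: [0.2, -0.4, -3.7]
width: 0.0184
```

```bash
cat > look.py <<'E'
from h import *
import sys
tag=sys.argv[1]
s,M=st()
rc=s["tool_pos"]+M@[.0036,.0002,-.1393]; print("ring est",rc,"off nut",1e3*(rc-[.4851,.2063,.1]))
p=bot.snapshot("side");save(p,"side%s.png"%tag)
q=proj(p,rc);print("ring pred px",q, bot.place_of(p,"wrench_ring")[:1],"nut pred",proj(p,[.4851,.2063,.1]),bot.place_of(p,"nut_crown")[:1],"tip",proj(p,[.4851,.2063,.16]))
cv2.imwrite("pics/sidez%s.png"%tag,cv2.resize(p["frame"][225:315,190:300],None,fx=7,fy=7,interpolation=cv2.INTER_CUBIC)[:,:,::-1])
w=bot.snapshot("wrist");save(w,"wr%s.png"%tag)
s,M=st()
E
python3 look.py 2
```

```text
t 8.25 tcp [0.6053 0.134  0.1327] yawz -30.94577712724819 xdown [ 0.002   0.0002 -1.    ] F [ 0.1609 -0.3502 -3.7004] T [-0.1222 -0.136   0.0116] w 0.01839518703954231 q [ 0.0979  0.1178  1.7129  0.      1.3089 -0.9328]
ring est [0.486  0.2058 0.1289] off nut [ 0.8531 -0.4972 28.8876]
ring pred px [244.1492 271.8387] [{'uv': [245.4, 273.1], 'conf': 0.63}] nut pred [245.2036 282.496 ] [{'uv': [245.8, 279.4], 'conf': 0.65}] tip [243.7333 260.3279]
t 8.45 tcp [0.6052 0.134  0.1328] yawz -30.948029234923823 xdown [ 0.002   0.0002 -1.    ] F [-1.4921 -0.4327 -2.9002] T [-0.0886 -0.1718  0.0863] w 0.01846024559298513 q [ 0.0978  0.1175  1.7131  0.      1.3089 -0.9328]
```

View pics/sidez2.png

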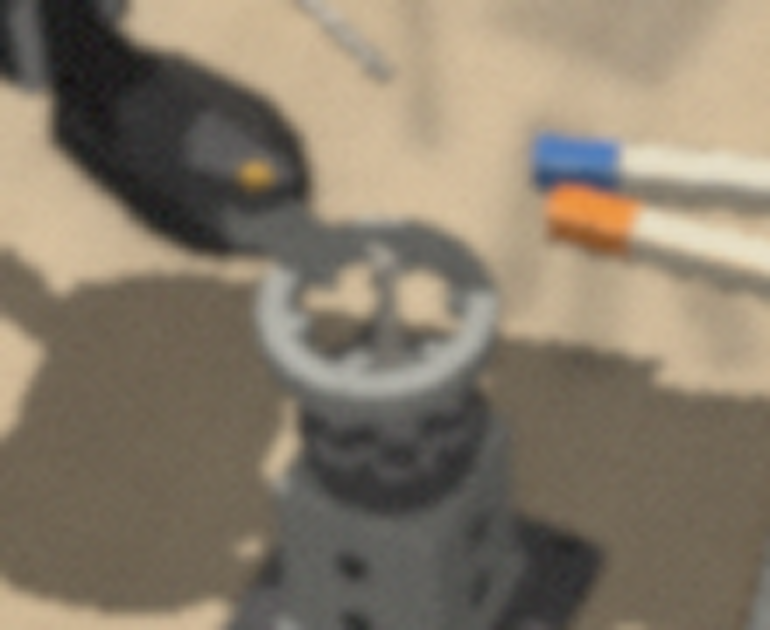

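View pics/wr2.png

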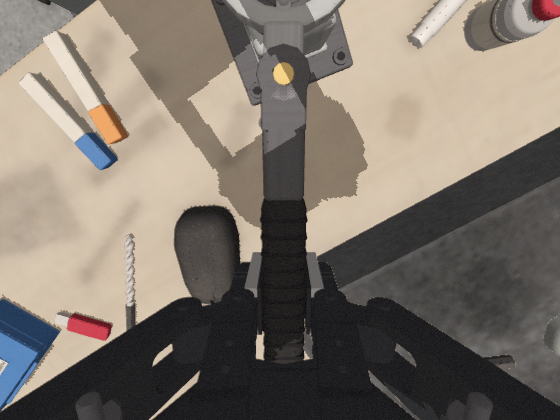

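```bash
cat > ov.py <<'E'
from h import *
def ov(p,rc,name,nc=(.4851,.2063),box=(225,315,190,300),k=7,clean=False):
    r0,r1,c0,c1=box
    g=255*np.clip(p["frame"][r0:r1,c0:c1].astype(float)/220,0,1)**.7
    im=cv2.resize(g.astype(np.uint8),None,fx=k,fy=k,interpolation=cv2.INTER_CUBIC)[:,:,::-1].copy()
    q=lambda X:tuple(int(v) for v in ((proj(p,X)-[c0,r0]+.5)*k))
    for t in np.linspace(0,2*np.pi,150):
        u=np.array([np.cos(t),np.sin(t)])
        for r,z in ((.031,.012),(.031,0),(.023,.012)): cv2.circle(im,q(np.r_[rc[:2]+r*u,rc[2]+z]),1,(0,255,0),-1)
        for r,z,col in ((.026,.1,(0,0,255)),(.026,.09,(0,0,255))): cv2.circle(im,q(np.r_[np.array(nc)+r*u,z]),1,col,-1)
    for z in np.linspace(.11,.16,20): cv2.circle(im,q([nc[0],nc[1],z]),1,(255,0,255),-1)
    cv2.imwrite("pics/"+name,im)
E
python3 - <<'E'
from ov import *
s=bot.state();M=R.from_quat(s["eef_rot"]).as_matrix();rc=s["tool_pos"]+M@[.0036,.0002,-.1393]
p=bot.snapshot("side");np.save("pics/s2.npy",p,allow_pickle=True);ov(p,rc,"o1.png")
E
```

```text
(no output)
```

View pics/o1.png

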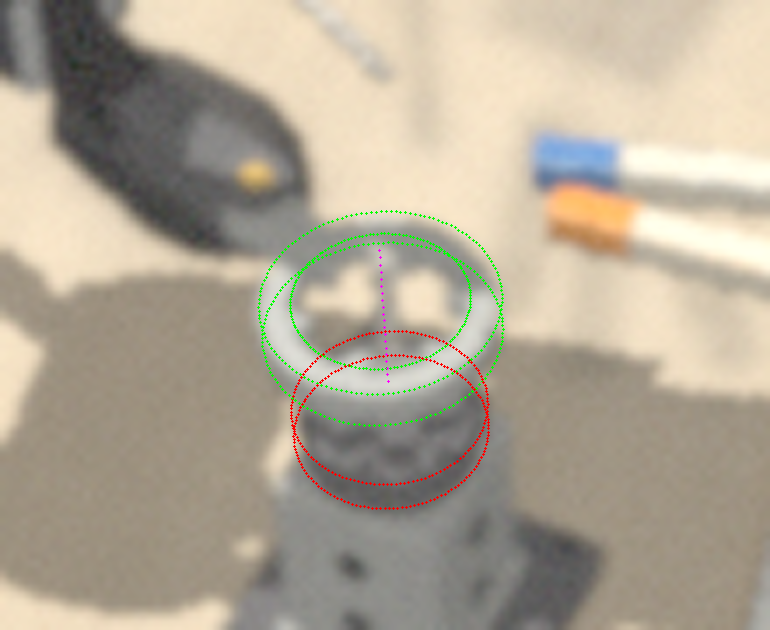

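>>> drive_tool([
  {"gripper": 10,"dx": 4,"dy": -0.6,"dz": -1.5,"ax": 0,"ay": 0,"az": 0},
  {"gripper": 10,"dx": 10,"dy": -0.6,"dz": -1.5,"ax": 0,"ay": 0,"az": 0},
  {"gripper": 10,"dx": 14,"dy": -0.6,"dz": -1.5,"ax": 0,"ay": 0,"az": 0},
  {"gripper": 10,"dx": 16,"dy": -0.6,"dz": -1.5,"ax": 0,"ay": 0,"az": 0},
  {"gripper": 10,"dx": 16,"dy": -0.6,"dz": -1.5,"ax": 0,"ay": 0,"az": 0},
])

```text
t: 9.12
tool_pos: [0.6028, 0.1341, 0.1152]
eef_rot: [0.189, 0.682, -0.189, 0.681]
force: [-0.8, -0.6, -2.8]
width: 0.0185
```

```bash
python3 look.py 3
python3 - <<'E'
from ov import *
s=bot.state();M=R.from_quat(s["eef_rot"]).as_matrix();rc=s["tool_pos"]+M@[.0036,.0002,-.1393]
p=bot.snapshot("side");ov(p,rc,"o2.png",box=(240,310,200,285),k=9)
E
```

```text
t 9.12 tcp [0.6028 0.1341 0.1152] yawz -30.948318021921228 xdown [-0.0005 -0.     -1.    ] F [-0.8165 -0.5785 -2.8279] T [-0.0856 -0.2033 -0.0285] w 0.01854156005072246 q [ 0.0985  0.1319  1.7286  0.      1.2815 -0.9321]
ring est [0.4834 0.2059 0.1117] off nut [-1.6527 -0.3558 11.6911]
ring pred px [245.8481 278.3988] [{'uv': [244.9, 279.6], 'conf': 0.77}] nut pred [245.2036 282.496 ] [{'uv': [246.3, 282.1], 'conf': 0.51}] tip [243.7333 260.3279]
t 9.32 tcp [0.6032 0.1342 0.1159] yawz -30.94661598673538 xdown [ 0.0005  0.0001 -1.    ] F [ 0.2712  0.4874 -3.3548] T [-0.1136 -0.181   0.0169] w 0.018421146358924948 q [ 0.0985  0.1314  1.7281  0.      1.2816 -0.9321]
```

View pics/o2.png

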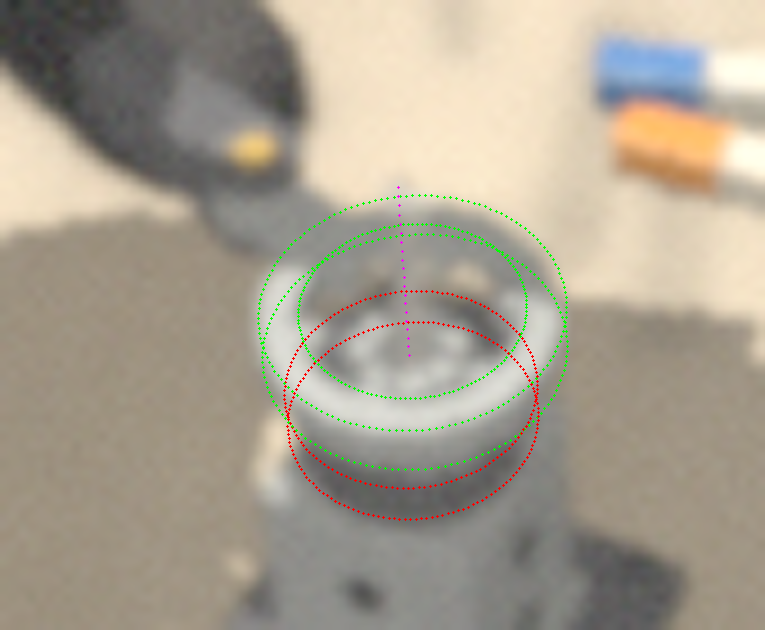

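View pics/sidez3.png

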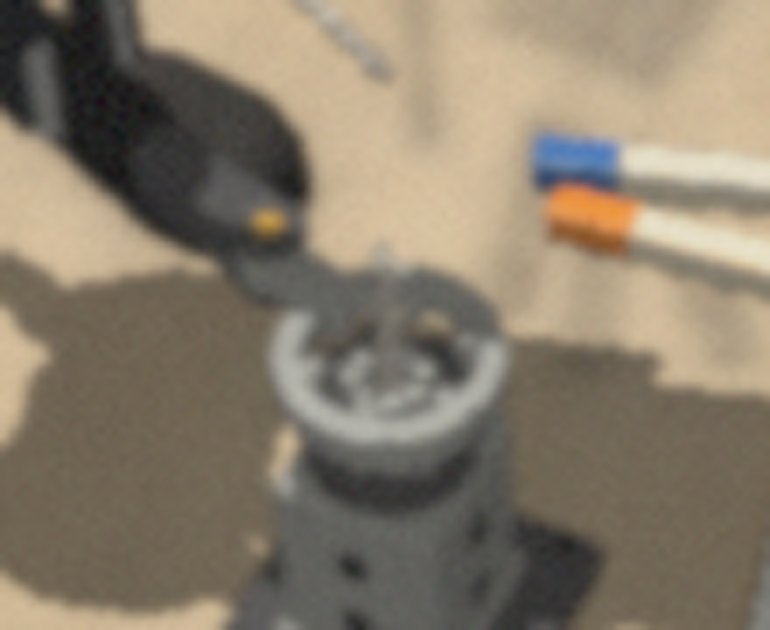

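>>> drive_tool([
  {"gripper": 10,"dx": 1,"dy": 0,"dz": 0,"ax": 0,"ay": 0,"az": 0},
  {"gripper": 10,"dx": 2,"dy": 0,"dz": 0,"ax": 0,"ay": 0,"az": 0},
  {"gripper": 10,"dx": 3,"dy": 0,"dz": 0,"ax": 0,"ay": 0,"az": 0},
  {"gripper": 10,"dx": 4,"dy": 0,"dz": 0,"ax": 0,"ay": 0,"az": 0},
  {"gripper": 10,"dx": 4,"dy": 0,"dz": 0,"ax": 0,"ay": 0,"az": 0},
])

```text
t: 10.0
tool_pos: [0.6028, 0.1342, 0.1114]
eef_rot: [0.189, 0.682, -0.189, 0.681]
force: [0.5, -0.6, -3.3]
width: 0.0184
```

```bash
python3 look.py 4
```

```text
t 10.0 tcp [0.6028 0.1342 0.1114] yawz -30.943861070552536 xdown [-0.0003 -0.     -1.    ] F [ 0.5233 -0.6446 -3.2975] T [-0.0899 -0.1655  0.0239] w 0.01841911039733461 q [ 0.0985  0.1359  1.7311  0.      1.2749 -0.9322]
ring est [0.4834 0.206  0.1078] off nut [-1.6585 -0.3399  7.8246]
ring pred px [245.9365 279.781 ] [{'uv': [246.4, 281.7], 'conf': 0.97}] nut pred [245.2036 282.496 ] [{'uv': [245.3, 282.0], 'conf': 0.63}] tip [243.7333 260.3279]
t 10.2 tcp [0.603  0.1342 0.1116] yawz -30.947999191113446 xdown [ 0.0001  0.0001 -1.    ] F [ 0.4792  0.0867 -3.565 ] T [-0.0728 -0.2101 -0.0013] w 0.018387939283875984 q [ 0.0985  0.1358  1.7308  0.      1.2748 -0.9321]
```

>>> drive_tool([
  {"gripper": 10,"dx": 1,"dy": 0,"dz": 0,"ax": 0,"ay": 0,"az": 0},
  {"gripper": 10,"dx": 2,"dy": 0,"dz": 0,"ax": 0,"ay": 0,"az": 0},
  {"gripper": 10,"dx": 3,"dy": 0,"dz": 0,"ax": 0,"ay": 0,"az": 0},
  {"gripper": 10,"dx": 3,"dy": 0,"dz": 0,"ax": 0,"ay": 0,"az": 0},
])

```text
t: 10.7
tool_pos: [0.6028, 0.1342, 0.1084]
eef_rot: [0.189, 0.682, -0.189, 0.681]
force: [0.2, 0.8, -3.5]
width: 0.0185
```

```bash
python3 look.py 5
```

```text
t 10.7 tcp [0.6028 0.1342 0.1084] yawz -30.944263650922768 xdown [-0.0003 -0.     -1.    ] F [ 0.2003  0.7656 -3.5327] T [-0.1049 -0.1728 -0.008 ] w 0.01854040782889518 q [ 0.0986  0.1392  1.7329 -0.      1.2698 -0.9321]
ring est [0.4835 0.206  0.1048] off nut [-1.6399 -0.3321  4.8324]
ring pred px [245.9932 280.8396] [{'uv': [246.2, 280.4], 'conf': 0.89}] nut pred [245.2036 282.496 ] [{'uv': [247.2, 282.1], 'conf': 0.42}] tip [243.7333 260.3279]
t 10.9 tcp [0.6029 0.1342 0.1086] yawz -30.945762412311023 xdown [ 0.  0. -1.] F [ 0.0713 -1.1148 -3.9767] T [-0.0919 -0.1725 -0.025 ] w 0.01833809256973638 q [ 0.0986  0.139   1.7327  0.      1.2698 -0.9321]
```

View pics/sidez5.png

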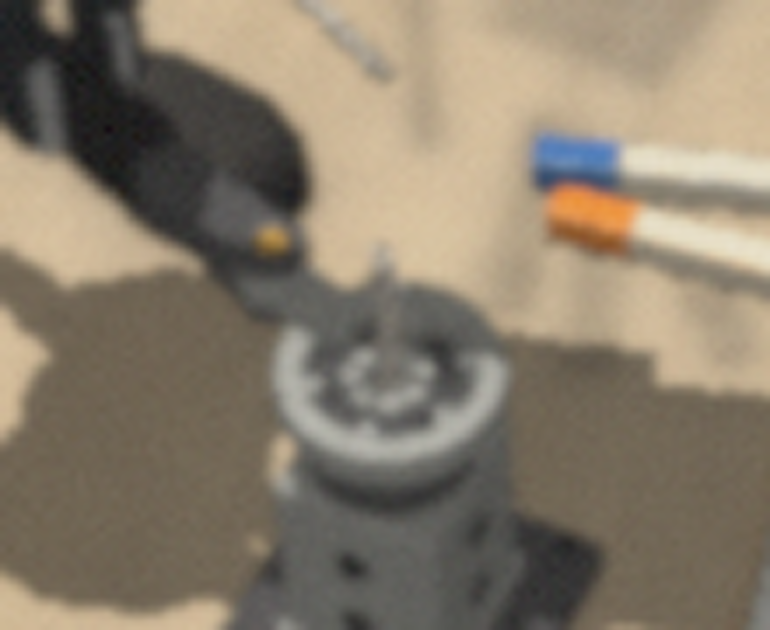

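>>> drive_tool([
  {"gripper": 10,"dx": 1,"dy": 0,"dz": 0,"ax": 0,"ay": 0,"az": 0},
  {"gripper": 10,"dx": 2,"dy": 0,"dz": 0,"ax": 0,"ay": 0,"az": 0},
  {"gripper": 10,"dx": 3,"dy": 0,"dz": 0,"ax": 0,"ay": 0,"az": 0},
  {"gripper": 10,"dx": 3,"dy": 0,"dz": 0,"ax": 0,"ay": 0,"az": 0},
])

```text
t: 11.4
tool_pos: [0.6028, 0.1342, 0.1054]
eef_rot: [0.189, 0.682, -0.189, 0.681]
force: [0.4, -0.1, -5.0]
width: 0.0181
```

>>> drive_tool([
  {"gripper": 10,"dx": 0.5,"dy": 0,"dz": 0,"ax": 0,"ay": 0,"az": 0},
  {"gripper": 10,"dx": 1,"dy": 0,"dz": 0,"ax": 0,"ay": 0,"az": 0},
  {"gripper": 10,"dx": 1,"dy": 0,"dz": 0,"ax": 0,"ay": 0,"az": 0},
])

```text
t: 11.78
tool_pos: [0.6029, 0.1342, 0.1045]
eef_rot: [0.189, 0.682, -0.189, 0.681]
force: [-0.6, -0.2, -3.5]
width: 0.0182
```

```bash
python3 look.py 6
```

```text
t 11.78 tcp [0.6029 0.1342 0.1045] yawz -30.94384780279246 xdown [-0.0001 -0.     -1.    ] F [-0.5782 -0.1663 -3.4809] T [-0.1342 -0.1683  0.0121] w 0.018221157025152174 q [ 0.0986  0.1435  1.7351 -0.      1.263  -0.9322]
ring est [0.4835 0.206  0.1009] off nut [-1.5593 -0.3304  0.9343]
ring pred px [246.039  282.2008] [{'uv': [243.6, 284.0], 'conf': 0.82}] nut pred [245.2036 282.496 ] [{'uv': [246.9, 281.2], 'conf': 0.5}] tip [243.7333 260.3279]
t 11.97 tcp [0.6029 0.1342 0.1046] yawz -30.946995207742614 xdown [ 0.  0. -1.] F [ 0.6472  0.3295 -3.8925] T [-0.113  -0.1494 -0.0016] w 0.01798586009241502 q [ 0.0985  0.1434  1.7351  0.      1.2631 -0.9321]
```

View pics/sidez6.png

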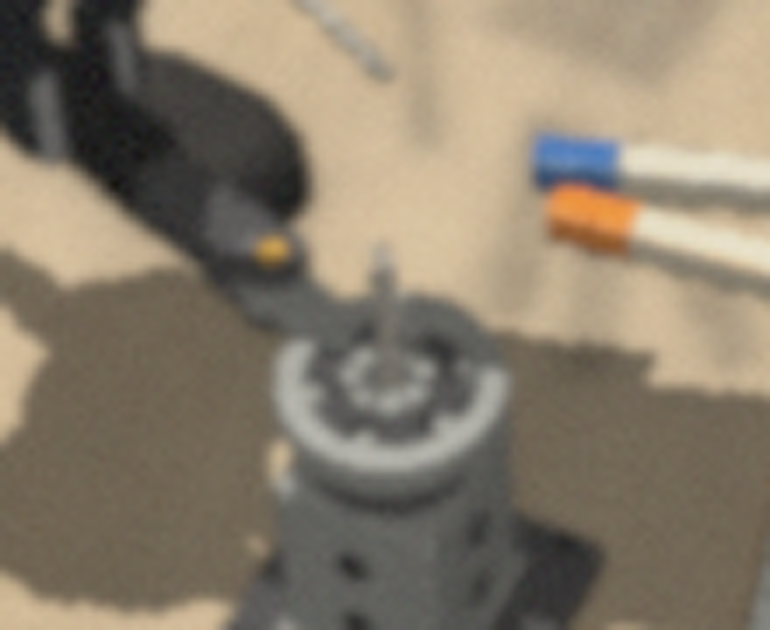

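>>> drive_tool([
  {"gripper": 10,"dx": 0.5,"dy": 0,"dz": 0,"ax": 0,"ay": 0,"az": 0},
  {"gripper": 10,"dx": 1,"dy": 0,"dz": 0,"ax": 0,"ay": 0,"az": 0},
  {"gripper": 10,"dx": 1,"dy": 0,"dz": 0,"ax": 0,"ay": 0,"az": 0},
])

```text
t: 12.35
tool_pos: [0.6031, 0.1342, 0.1038]
eef_rot: [0.189, 0.681, -0.189, 0.682]
force: [0.8, -0.5, -3.2]
width: 0.0184
```

```bash
python3 -c "
from h import *
st()"
```

```text
t 12.35 tcp [0.6031 0.1342 0.1038] yawz -30.949625848679215 xdown [ 0.0002  0.0001 -1.    ] F [ 0.8328 -0.5475 -3.2044] T [-0.0088 -0.0884  0.0287] w 0.01839712411152985 q [ 0.0985  0.1445  1.7354  0.0001  1.2615 -0.9322]
```

>>> drive_tool([
  {"gripper": 10,"dx": 0.6,"dy": 0,"dz": 0,"ax": 0,"ay": 0,"az": 0},
  {"gripper": 10,"dx": 0.6,"dy": -4.86,"dz": -0.08,"ax": 2,"ay": 0,"az": 0},
  {"gripper": 10,"dx": 0.6,"dy": -9.72,"dz": -0.34,"ax": 4,"ay": 0,"az": 0},
  {"gripper": 10,"dx": 0.6,"dy": -14.56,"dz": -0.76,"ax": 6,"ay": 0,"az": 0},
  {"gripper": 10,"dx": 0.6,"dy": -19.39,"dz": -1.36,"ax": 8,"ay": 0,"az": 0},
  {"gripper": 10,"dx": 0.6,"dy": -24.19,"dz": -2.12,"ax": 10,"ay": 0,"az": 0},
  {"gripper": 10,"dx": 0.6,"dy": -24.19,"dz": -2.12,"ax": 10,"ay": 0,"az": 0},
])

```text
t: 13.22
tool_pos: [0.5891, 0.1142, 0.1034]
eef_rot: [0.248, 0.662, -0.248, 0.663]
force: [2.3, 0.5, -0.7]
width: 0.0181
```

```bash
cat > f.py <<'E'
from h import *
s,M=st()
print("F tool",M.T@s["force"],"T tool",M.T@s["wrist_torque"])
E
cat > side.py <<'E'
from h import *
import sys
p=bot.snapshot("side")
cv2.imwrite("pics/sd%s.png"%sys.argv[1],cv2.resize(p["frame"][215:310,190:300],None,fx=7,fy=7,interpolation=cv2.INTER_CUBIC)[:,:,::-1])
w=bot.snapshot("wrist");save(w,"wr%s.png"%sys.argv[1])
E
python3 f.py; python3 side.py 7; python3 f.py
```

```text
t 13.22 tcp [0.5891 0.1142 0.1034] yawz -41.012695916126575 xdown [ 0.0015  0.     -1.    ] F [ 2.2866  0.4946 -0.6942] T [ 0.0414 -0.3953 -0.1489] w 0.018060042667748313 q [ 0.0675  0.1043  1.7802 -0.0001  1.2556 -0.7875]
F tool [0.6976 1.873  1.4   ] T tool [ 0.1489 -0.2713  0.2905]
t 13.32 tcp [0.5892 0.1143 0.1034] yawz -40.96428533491141 xdown [ 0.0014 -0.0003 -1.    ] F [ 3.4038 -0.8516 -0.6869] T [-0.0003 -0.3828 -0.1003] w 0.018321791209144466 q [ 0.0678  0.1047  1.7797 -0.0004  1.2558 -0.7879]
F tool [0.6919 1.588  3.1277] T tool [ 0.1004 -0.2893  0.2506]
```

View pics/sd7.png

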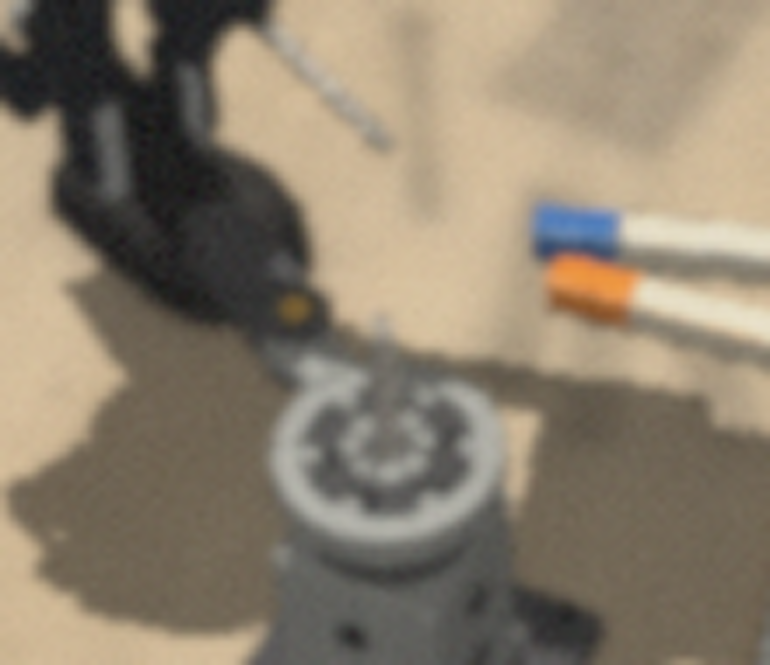

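View pics/wr7.png

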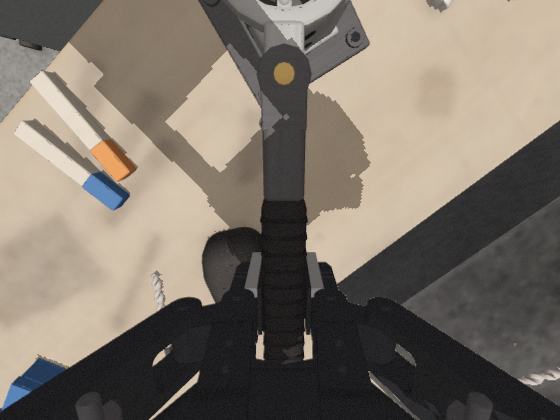

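>>> drive_tool([
  {"gripper": 10,"dx": 0,"dy": -4.86,"dz": -0.08,"ax": 2,"ay": 0,"az": 0},
  {"gripper": 10,"dx": 0,"dy": -9.72,"dz": -0.34,"ax": 4,"ay": 0,"az": 0},
  {"gripper": 10,"dx": 0,"dy": -9.72,"dz": -0.34,"ax": 4,"ay": 0,"az": 0},
])

```text
t: 13.7
tool_pos: [0.5824, 0.107, 0.1033]
eef_rot: [0.271, 0.653, -0.271, 0.654]
force: [3.5, -2.6, -0.7]
width: 0.0181
```

```bash
python3 f.py
```

```text
t 13.7 tcp [0.5824 0.107  0.1033] yawz -45.014804675087646 xdown [ 0.0013 -0.0001 -1.    ] F [ 3.4739 -2.5969 -0.7089] T [-0.1511 -0.6349 -0.2547] w 0.018092764464590457 q [ 0.0561  0.0865  1.7993 -0.0002  1.2545 -0.7289]
F tool [0.7136 0.6207 4.2918] T tool [ 0.2546 -0.556   0.342 ]
```

>>> drive_tool([
  {"gripper": 10,"dx": 0,"dy": -4.86,"dz": 0.7,"ax": 2,"ay": 0,"az": 0},
  {"gripper": 10,"dx": 0,"dy": -9.72,"dz": 0.7,"ax": 4,"ay": 0,"az": 0},
  {"gripper": 10,"dx": 0,"dy": -9.72,"dz": 0.7,"ax": 4,"ay": 0,"az": 0},
])

```text
t: 14.08
tool_pos: [0.5752, 0.1002, 0.1029]
eef_rot: [0.293, 0.644, -0.293, 0.643]
force: [2.1, 1.4, -1.0]
width: 0.0183
```

```bash
python3 f.py
```

```text
t 14.07 tcp [0.5752 0.1002 0.1029] yawz -49.0069785652095 xdown [-0.0007  0.0009 -1.    ] F [ 2.1041  1.3572 -1.02  ] T [ 0.3659 -0.2593 -0.3231] w 0.01830281309621051 q [ 0.0446  0.0694  1.8184  0.001   1.2545 -0.6712]
F tool [1.0197 2.4784 0.357 ] T tool [0.3226 0.1061 0.4361]
```

>>> drive_tool([
  {"gripper": 10,"dx": 0,"dy": -4.86,"dz": 0.1,"ax": 2,"ay": 0,"az": 0},
  {"gripper": 10,"dx": 0,"dy": -9.72,"dz": 0,"ax": 4,"ay": 0,"az": 0},
  {"gripper": 10,"dx": 0,"dy": -9.72,"dz": 0,"ax": 4,"ay": 0,"az": 0},
])

```text
t: 14.45
tool_pos: [0.5676, 0.094, 0.1027]
eef_rot: [0.316, 0.633, -0.315, 0.632]
force: [0.8, 3.8, -1.2]
width: 0.0184
```

```bash
python3 f.py
```

```text
t 14.45 tcp [0.5676 0.094  0.1027] yawz -52.998214719861366 xdown [-0.0012  0.0011 -1.    ] F [ 0.7755  3.7958 -1.2498] T [ 0.8459 -0.0499 -0.3276] w 0.01835447920617019 q [ 0.0342  0.0503  1.8385  0.0012  1.2539 -0.612 ]
F tool [ 1.253   2.9042 -2.5627] T tool [0.3266 0.6456 0.5494]
```

```bash
python3 side.py 8; python3 f.py
```

```text
t 14.55 tcp [0.5678 0.094  0.1027] yawz -52.952310946076445 xdown [-0.0014  0.0008 -1.    ] F [-0.4701  3.5284 -1.8178] T [ 0.9015  0.0089 -0.3079] w 0.018075345957794704 q [ 0.0344  0.0508  1.8381  0.0009  1.254  -0.6125]
F tool [ 1.8213  1.7517 -3.0967] T tool [0.3066 0.725  0.5365]
```

View pics/wr8.png

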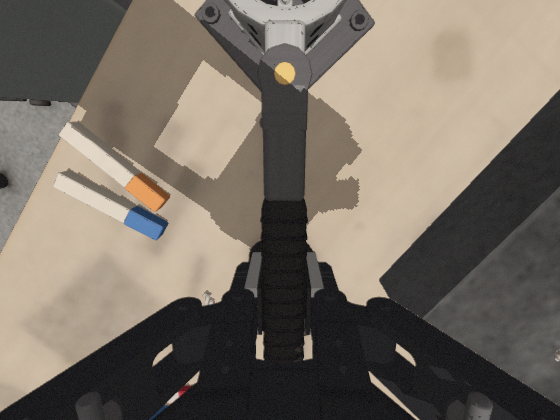

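View pics/sd8.png

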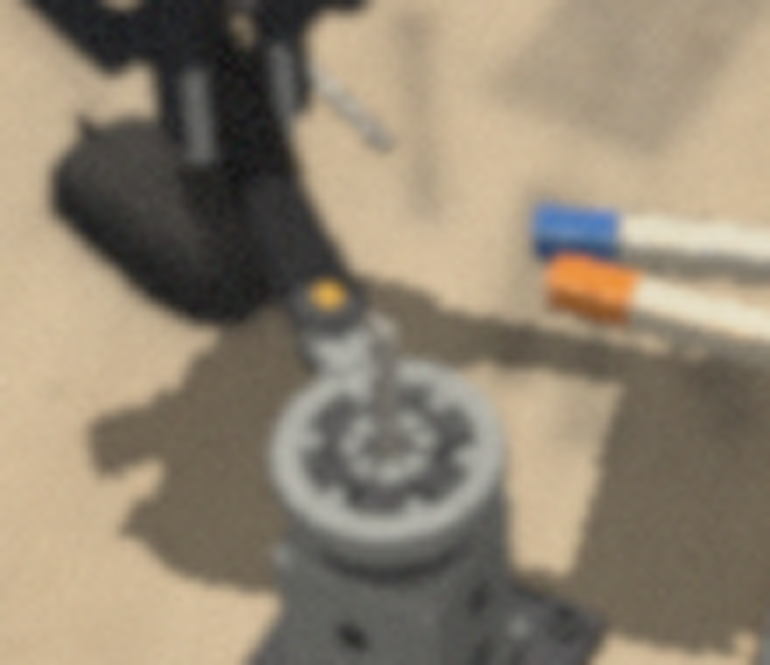

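>>> drive_tool([
  {"gripper": 10,"dx": 0,"dy": -4.86,"dz": -0.9,"ax": 2,"ay": 0,"az": 0},
  {"gripper": 10,"dx": 0,"dy": -9.72,"dz": -1.1,"ax": 4,"ay": 0,"az": 0},
  {"gripper": 10,"dx": 0,"dy": -9.72,"dz": -1.1,"ax": 4,"ay": 0,"az": 0},
])

```text
t: 14.92
tool_pos: [0.5597, 0.0885, 0.103]
eef_rot: [0.337, 0.621, -0.337, 0.621]
force: [0.7, 3.8, -0.0]
width: 0.0187
```

```bash
python3 f.py
```

```text
t 14.93 tcp [0.5597 0.0885 0.103 ] yawz -57.003493242714846 xdown [ 0.      0.0001 -1.    ] F [ 0.747   3.7666 -0.0098] T [ 0.6593 -0.1247 -0.2997] w 0.01871908633672998 q [ 0.0254  0.0291  1.86    0.0001  1.2525 -0.5505]
F tool [ 0.0101  2.6778 -2.7523] T tool [0.2997 0.485  0.4636]
```

>>> drive_tool([
  {"gripper": 10,"dx": 0,"dy": -4.86,"dz": -0.6,"ax": 2,"ay": 0,"az": 0},
  {"gripper": 10,"dx": 0,"dy": -9.72,"dz": -1.1,"ax": 4,"ay": 0,"az": 0},
  {"gripper": 10,"dx": 0,"dy": -9.72,"dz": -1.1,"ax": 4,"ay": 0,"az": 0},
])

```text
t: 15.3
tool_pos: [0.5513, 0.0836, 0.1032]
eef_rot: [0.359, 0.609, -0.359, 0.61]
force: [1.8, 0.1, -0.4]
width: 0.0185
```

```bash
python3 f.py
```

```text
t 15.3 tcp [0.5513 0.0836 0.1032] yawz -61.00209766008785 xdown [ 0.001  -0.0009 -1.    ] F [ 1.7585  0.1439 -0.3812] T [ 0.1354 -0.3792 -0.3268] w 0.018455428040085698 q [ 0.0175  0.0072  1.8817 -0.001   1.2517 -0.4883]
F tool [0.3828 1.6077 0.7262] T tool [ 0.3272 -0.0655  0.3969]
```

Loose still (30° turned). Continue.

>>> drive_tool([
  {"gripper": 10,"dx": 0,"dy": -4.86,"dz": -0.1,"ax": 2,"ay": 0,"az": 0},
  {"gripper": 10,"dx": 0,"dy": -9.72,"dz": -0.4,"ax": 4,"ay": 0,"az": 0},
  {"gripper": 10,"dx": 0,"dy": -9.72,"dz": -0.4,"ax": 4,"ay": 0,"az": 0},
])

```text
t: 15.68
tool_pos: [0.5426, 0.0793, 0.1032]
eef_rot: [0.38, 0.596, -0.38, 0.597]
force: [3.4, -2.6, 0.4]
width: 0.0182
```

```bash
python3 f.py
```

```text
t 15.68 tcp [0.5426 0.0793 0.1032] yawz -65.0006916043773 xdown [ 0.0009 -0.0009 -1.    ] F [ 3.3952 -2.5501  0.4385] T [-0.2469 -0.5563 -0.2463] w 0.01823247254198551 q [ 0.0099 -0.0147  1.9036 -0.0009  1.2519 -0.4261]
F tool [-0.4334  1.9996  3.7465] T tool [ 0.2466 -0.459   0.3996]
```

Push is now inward; ease out a bit.

>>> drive_tool([
  {"gripper": 10,"dx": 0,"dy": -4.86,"dz": 0.5,"ax": 2,"ay": 0,"az": 0},
  {"gripper": 10,"dx": 0,"dy": -9.72,"dz": 0.5,"ax": 4,"ay": 0,"az": 0},
  {"gripper": 10,"dx": 0,"dy": -9.72,"dz": 0.5,"ax": 4,"ay": 0,"az": 0},
])

```text
t: 16.05
tool_pos: [0.5338, 0.0755, 0.103]
eef_rot: [0.401, 0.583, -0.4, 0.583]
force: [3.8, 0.4, -0.7]
width: 0.0179
```

```bash
python3 f.py
```

```text
t 16.05 tcp [0.5338 0.0755 0.103 ] yawz -68.98488784681513 xdown [ 0.0005  0.0006 -1.    ] F [ 3.8114  0.441  -0.7383] T [ 0.2257 -0.6136 -0.246 ] w 0.017874920670117173 q [ 0.0021 -0.0366  1.9254  0.0006  1.2524 -0.3649]
F tool [0.7403 3.7156 0.9555] T tool [ 0.2457 -0.0095  0.6538]
```

>>> drive_tool([
  {"gripper": 10,"dx": 0,"dy": -2.43,"dz": 0,"ax": 1,"ay": 0,"az": 0},
  {"gripper": 10,"dx": 0,"dy": -4.86,"dz": 0,"ax": 2,"ay": 0,"az": 0},
  {"gripper": 10,"dx": 0,"dy": -4.86,"dz": 0,"ax": 2,"ay": 0,"az": 0},
])

```text
t: 16.42
tool_pos: [0.5301, 0.0742, 0.1033]
eef_rot: [0.411, 0.575, -0.409, 0.577]
force: [6.7, 2.0, -0.9]
width: 0.0179
```

```bash
python3 f.py;python3 side.py 9; python3 f.py
```

```text
t 16.43 tcp [0.5301 0.0742 0.1033] yawz -70.90883169780727 xdown [ 0.0025  0.001  -1.    ] F [ 6.6525  2.0406 -0.9435] T [ 0.405  -1.0778  0.1172] w 0.017924568757757612 q [-0.0006 -0.0476  1.9355  0.0011  1.2512 -0.3341]
F tool [0.9622 6.9515 0.2476] T tool [-0.1173  0.0305  1.1509]
t 16.52 tcp [0.5301 0.0742 0.1033] yawz -70.90151028171131 xdown [ 0.0024  0.0009 -1.    ] F [ 6.3849  2.3994 -1.7499] T [ 0.4518 -1.0697  0.0813] w 0.018341208717283893 q [-0.0006 -0.0474  1.9353  0.001   1.2513 -0.3342]
F tool [ 1.7673  6.814  -0.1781] T tool [-0.0812  0.0771  1.1586]
```

View pics/wr9.png

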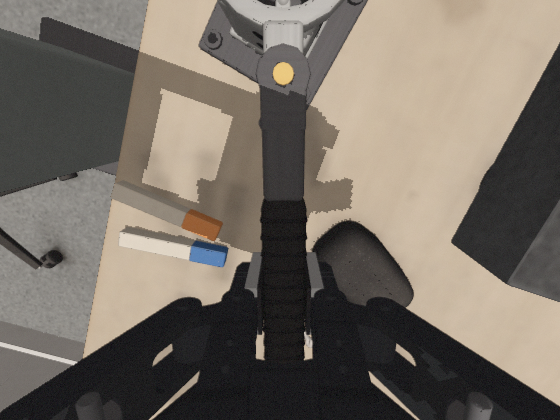

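>>> drive_tool([
  {"gripper": 10,"dx": 0,"dy": -2.4,"dz": 0,"ax": 1.5,"ay": 0,"az": 0},
  {"gripper": 10,"dx": 0,"dy": -4.8,"dz": -0.1,"ax": 3,"ay": 0,"az": 0},
  {"gripper": 10,"dx": 0,"dy": -7.2,"dz": -0.3,"ax": 4.5,"ay": 0,"az": 0},
  {"gripper": 10,"dx": 0,"dy": -9.5,"dz": -0.5,"ax": 6,"ay": 0,"az": 0},
  {"gripper": 10,"dx": 0,"dy": -9.5,"dz": -0.5,"ax": 6,"ay": 0,"az": 0},
])

```text
t: 17.15
tool_pos: [0.5209, 0.0715, 0.1033]
eef_rot: [0.44, 0.553, -0.439, 0.554]
force: [5.5, 1.8, -1.1]
width: 0.018
```

```bash
python3 f.py;python3 side.py 10; python3 f.py
```

```text
t 17.15 tcp [0.5209 0.0715 0.1033] yawz -76.91285698325099 xdown [ 0.0023  0.0008 -1.    ] F [ 5.5443  1.751  -1.1138] T [ 0.3713 -0.9901  0.1435] w 0.018009433719975612 q [-0.0057 -0.0707  1.9575  0.0009  1.2524 -0.2344]
F tool [ 1.128   5.7941 -0.4498] T tool [-0.1435  0.1378  1.0484]
t 17.25 tcp [0.5209 0.0715 0.1033] yawz -76.90108246258524 xdown [ 0.0022  0.0008 -1.    ] F [ 5.4496  2.7463 -0.8282] T [ 0.3594 -1.0241  0.0669] w 0.01814216043213047 q [-0.0057 -0.0705  1.9574  0.0008  1.2525 -0.2346]
F tool [ 0.8423  5.9282 -1.4396] T tool [-0.0669  0.1181  1.0789]
```

View pics/wr10.png

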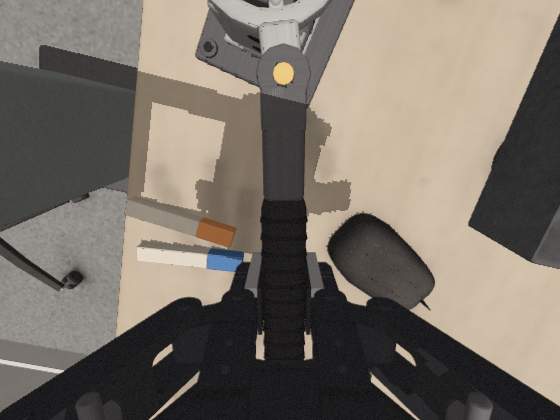

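View pics/sd10.png

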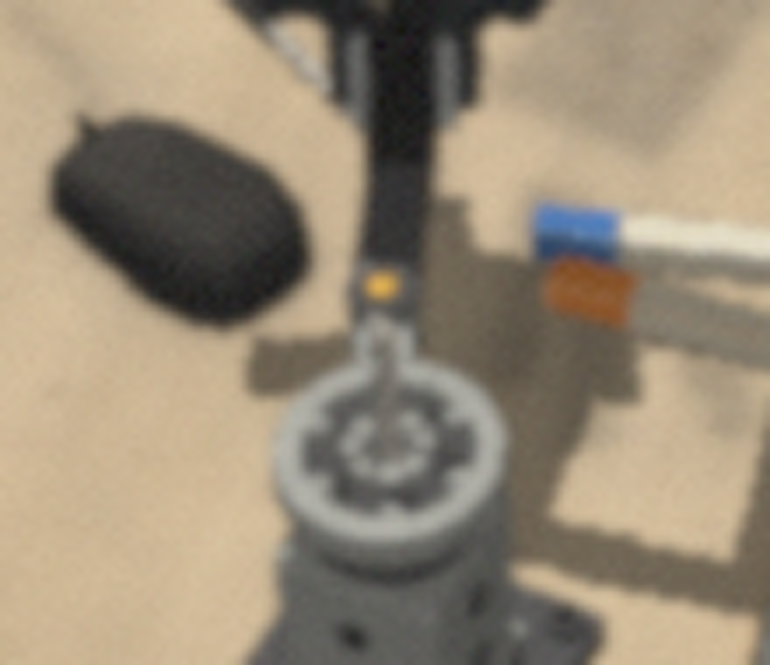

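>>> drive_tool([
  {"gripper": 10,"dx": 0,"dy": -2.1,"dz": 0,"ax": 1.3,"ay": 0,"az": 0},
  {"gripper": 10,"dx": 0,"dy": -4.2,"dz": -0.1,"ax": 2.6,"ay": 0,"az": 0},
  {"gripper": 10,"dx": 0,"dy": -6.4,"dz": -0.2,"ax": 4,"ay": 0,"az": 0},
  {"gripper": 10,"dx": 0,"dy": -6.4,"dz": -0.2,"ax": 4,"ay": 0,"az": 0},
])

```text
t: 17.75
tool_pos: [0.5146, 0.0702, 0.1033]
eef_rot: [0.46, 0.538, -0.458, 0.538]
force: [5.6, 2.1, -1.0]
width: 0.0184
```

```bash
python3 f.py;python3 side.py 11; python3 f.py
```

```text
t 17.75 tcp [0.5146 0.0702 0.1033] yawz -80.94183032562256 xdown [ 0.0022  0.001  -1.    ] F [ 5.5849  2.0586 -1.0128] T [ 0.4212 -0.9934 -0.0581] w 0.01842357577657569 q [-0.0082 -0.0865  1.9724  0.001   1.2535 -0.1666]
F tool [ 1.0268  5.837  -1.153 ] T tool [0.0581 0.2594 1.0474]
t 17.85 tcp [0.5146 0.0702 0.1032] yawz -80.93168283538532 xdown [ 0.002   0.0009 -1.    ] F [ 6.2724  1.1654 -1.523 ] T [ 0.2987 -0.9928 -0.0187] w 0.018304125369370396 q [-0.0082 -0.0863  1.9724  0.001   1.2535 -0.1668]
F tool [ 1.5364  6.3745 -0.1613] T tool [0.0184 0.1385 1.0275]
```

View pics/wr11.png

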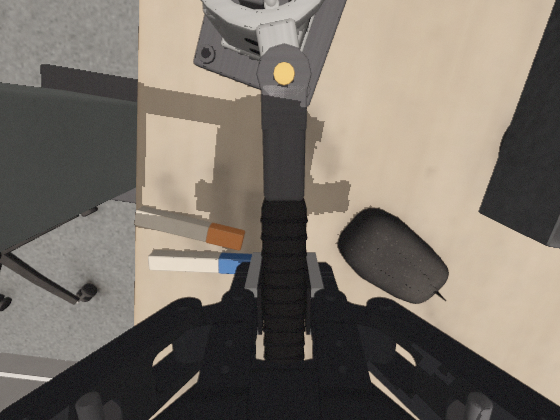

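View pics/sd11.png

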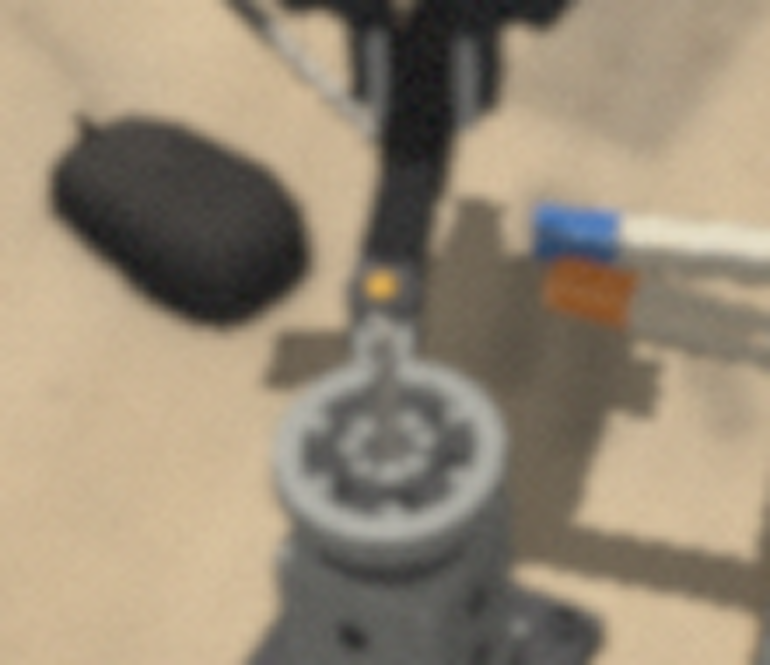

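Run:
```python
import cv2,numpy as np
a=[cv2.resize(cv2.imread(f"pics/wr{i}.png")[0:110,230:340],None,fx=3.5,fy=4,interpolation=cv2.INTER_CUBIC) for i in (9,11)]
cv2.imwrite("pics/cmp.png",np.hstack(a))
```

```text
(no output)
```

View pics/cmp.png

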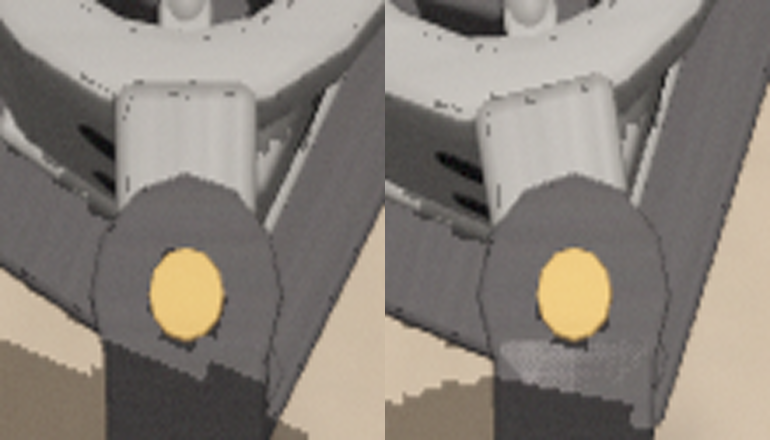

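>>> drive_tool([
  {"gripper": 10,"dx": 0,"dy": 2.0,"dz": 0,"ax": -1.25,"ay": 0,"az": 0},
  {"gripper": 10,"dx": 0,"dy": 4.0,"dz": -0.1,"ax": -2.5,"ay": 0,"az": 0},
  {"gripper": 10,"dx": 0,"dy": 6.0,"dz": -0.2,"ax": -3.75,"ay": 0,"az": 0},
  {"gripper": 10,"dx": 0,"dy": 8.0,"dz": -0.35,"ax": -5,"ay": 0,"az": 0},
  {"gripper": 10,"dx": 0,"dy": 9.9,"dz": -0.5,"ax": -6.25,"ay": 0,"az": 0},
  {"gripper": 10,"dx": 0,"dy": 11.9,"dz": -0.8,"ax": -7.5,"ay": 0,"az": 0},
  {"gripper": 10,"dx": 0,"dy": 13.9,"dz": -1.1,"ax": -8.75,"ay": 0,"az": 0},
  {"gripper": 10,"dx": 0,"dy": 15.9,"dz": -1.4,"ax": -10,"ay": 0,"az": 0},
])

```text
t: 18.85
tool_pos: [0.5303, 0.0742, 0.1033]
eef_rot: [0.411, 0.576, -0.409, 0.577]
force: [5.8, 0.9, -0.7]
width: 0.0184
```

```bash
python3 f.py;python3 side.py 12; python3 f.py
```

```text
t 18.85 tcp [0.5303 0.0742 0.1033] yawz -70.83354952350219 xdown [ 0.0024  0.0009 -1.    ] F [ 5.7704  0.8631 -0.6689] T [ 0.4049 -0.8822  0.1545] w 0.01841691014529038 q [-0.0004 -0.047   1.935   0.0009  1.2513 -0.3352]
F tool [0.6834 5.7322 1.0793] T tool [-0.1543  0.0932  0.9663]
t 18.95 tcp [0.5303 0.0742 0.1033] yawz -70.86452340519965 xdown [ 0.0023  0.0009 -1.    ] F [ 6.3837  2.6864 -1.3648] T [ 0.4095 -1.0065  0.2126] w 0.018458399855381096 q [-0.0004 -0.0469  1.9349  0.0009  1.2513 -0.3347]
F tool [ 1.3817  6.9082 -0.4453] T tool [-0.2126  0.0575  1.0851]
```

View pics/wr12.png

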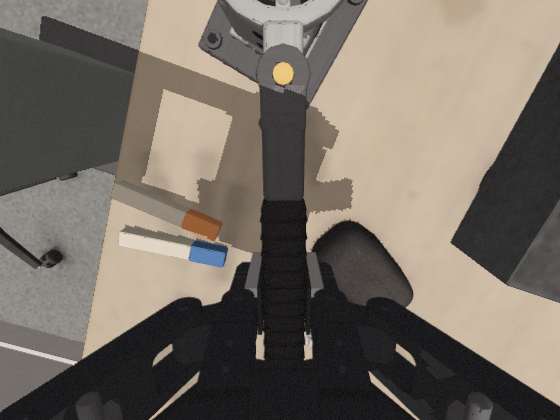

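>>> drive_tool([
  {"gripper": 10,"dx": 0,"dy": 2.4,"dz": 0,"ax": -1,"ay": 0,"az": 0},
  {"gripper": 10,"dx": 0,"dy": 4.9,"dz": -0.1,"ax": -2,"ay": 0,"az": 0},
  {"gripper": 10,"dx": 0,"dy": 7.3,"dz": -0.2,"ax": -3,"ay": 0,"az": 0},
  {"gripper": 10,"dx": 0,"dy": 9.7,"dz": -0.3,"ax": -4,"ay": 0,"az": 0},
  {"gripper": 10,"dx": 0,"dy": 9.7,"dz": -0.3,"ax": -4,"ay": 0,"az": 0},
])

```text
t: 19.58
tool_pos: [0.5381, 0.0771, 0.1027]
eef_rot: [0.39, 0.59, -0.39, 0.589]
force: [2.5, 0.5, 0.4]
width: 0.0181
```

```bash
python3 f.py;python3 side.py 13; python3 f.py
```

```text
t 19.57 tcp [0.5381 0.0771 0.1027] yawz -66.92643752757779 xdown [-0.0014  0.0001 -1.    ] F [2.4631 0.4547 0.3601] T [ 0.4145 -0.1345 -0.2096] w 0.01812333459684018 q [ 0.0054 -0.0241  1.9137  0.0001  1.2534 -0.3974]
F tool [-0.3636  2.4438  0.5468] T tool [0.209  0.3289 0.2864]
t 19.68 tcp [0.5381 0.0772 0.1027] yawz -66.93798558025074 xdown [-0.001   0.0002 -1.    ] F [ 1.2339  0.5979 -0.2095] T [ 0.3726 -0.1319 -0.1853] w 0.017915040813823765 q [ 0.0054 -0.0244  1.9139  0.0002  1.2531 -0.3972]
F tool [ 0.2083  1.3697 -0.0667] T tool [0.1849 0.2913 0.2675]
```

View pics/sd13.png

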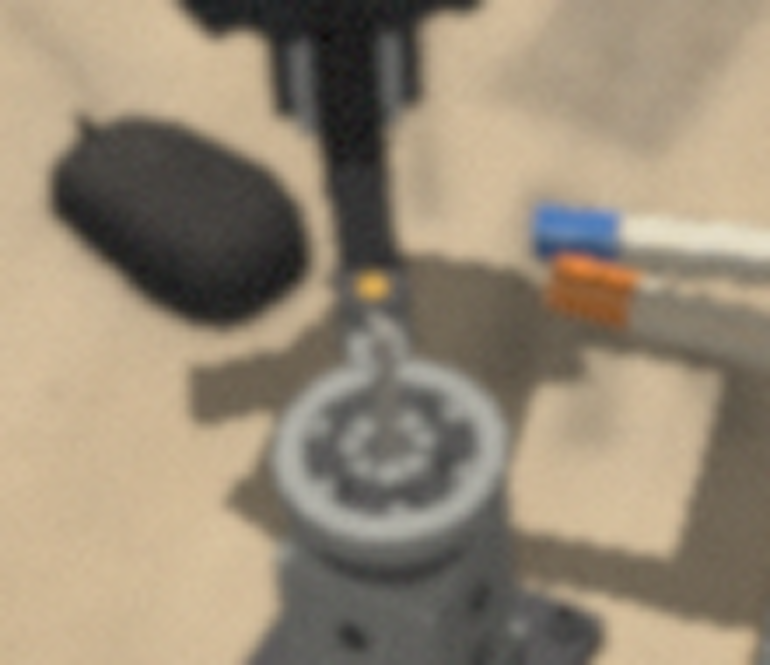

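>>> drive_tool([
  {"gripper": 10,"dx": 0,"dy": 2.4,"dz": 0,"ax": -1,"ay": 0,"az": 0},
  {"gripper": 10,"dx": 0,"dy": 6.0,"dz": -0.1,"ax": -2.5,"ay": 0,"az": 0},
  {"gripper": 10,"dx": 0,"dy": 6.0,"dz": -0.1,"ax": -2.5,"ay": 0,"az": 0},
])

```text
t: 20.05
tool_pos: [0.5437, 0.0794, 0.1027]
eef_rot: [0.376, 0.599, -0.377, 0.598]
force: [-0.7, -0.6, 0.2]
width: 0.0184
```

```bash
python3 f.py
```

```text
t 20.05 tcp [0.5437 0.0794 0.1027] yawz -64.3860776075472 xdown [-0.0013 -0.0006 -1.    ] F [-0.7327 -0.6006  0.1778] T [0.1758 0.1835 0.1527] w 0.01840359165365756 q [ 0.0098 -0.01    1.8999 -0.0006  1.2531 -0.4371]
F tool [-0.1765 -0.9206  0.2248] T tool [-0.1531  0.2377 -0.0895]
```

>>> drive_tool([
  {"gripper": 10,"dx": 0,"dy": -2.4,"dz": 0,"ax": 1,"ay": 0,"az": 0},
  {"gripper": 10,"dx": -0.7,"dy": -2.4,"dz": 0,"ax": 1,"ay": 0,"az": 0},
  {"gripper": 10,"dx": -1.5,"dy": -2.4,"dz": 0,"ax": 1,"ay": 0,"az": 0},
  {"gripper": 10,"dx": -1.5,"dy": -2.4,"dz": 0,"ax": 1,"ay": 0,"az": 0},
])

```text
t: 20.55
tool_pos: [0.5414, 0.0784, 0.1039]
eef_rot: [0.382, 0.595, -0.382, 0.595]
force: [-0.4, -0.0, -2.9]
width: 0.0185
```

```bash
python3 f.py
```

```text
t 20.55 tcp [0.5414 0.0784 0.1039] yawz -65.43899790879944 xdown [-0.0008 -0.0003 -1.    ] F [-0.3505 -0.0012 -2.9226] T [-0.0027 -0.0818 -0.0262] w 0.018517012012611977 q [ 0.0079 -0.0177  1.9052 -0.0003  1.2549 -0.4207]
F tool [ 2.9229 -0.3167 -0.1443] T tool [ 0.0262 -0.0364  0.0733]
```

>>> drive_tool([
  {"gripper": 10,"dx": -1,"dy": 0,"dz": 0,"ax": 0,"ay": 0,"az": 0},
  {"gripper": 10,"dx": -2,"dy": 0,"dz": 0,"ax": 0,"ay": 0,"az": 0},
  {"gripper": 10,"dx": -3,"dy": 0,"dz": 0,"ax": 0,"ay": 0,"az": 0},
  {"gripper": 10,"dx": -3,"dy": 0,"dz": 0,"ax": 0,"ay": 0,"az": 0},
])

```text
t: 21.05
tool_pos: [0.5419, 0.0783, 0.1076]
eef_rot: [0.382, 0.595, -0.382, 0.595]
force: [-0.2, -0.8, -4.1]
width: 0.0183
```

```bash
python3 f.py
```

```text
t 21.05 tcp [0.5419 0.0783 0.1076] yawz -65.44254758763785 xdown [ 0.0002 -0.0002 -1.    ] F [-0.2285 -0.8379 -4.1307] T [-0.1517 -0.0773  0.0265] w 0.018343462129125594 q [ 0.0077 -0.0216  1.9024 -0.0002  1.2606 -0.4208]
F tool [ 4.1308 -0.5563  0.666 ] T tool [-0.0265 -0.1701  0.0072]
```

Free. Continue up past the crown, then clear of the drill.

>>> drive_tool([
  {"gripper": 10,"dx": -2,"dy": 0,"dz": 0,"ax": 0,"ay": 0,"az": 0},
  {"gripper": 10,"dx": -4,"dy": 0,"dz": 0,"ax": 0,"ay": 0,"az": 0},
  {"gripper": 10,"dx": -6,"dy": 0,"dz": 0,"ax": 0,"ay": 0,"az": 0},
  {"gripper": 10,"dx": -9,"dy": 0,"dz": 0,"ax": 0,"ay": 0,"az": 0},
  {"gripper": 10,"dx": -9,"dy": 0,"dz": 0,"ax": 0,"ay": 0,"az": 0},
])

```text
t: 21.68
tool_pos: [0.5421, 0.0785, 0.1169]
eef_rot: [0.382, 0.595, -0.382, 0.595]
force: [-0.5, 0.5, -3.2]
width: 0.0182
```

>>> drive_tool([
  {"gripper": 10,"dx": -15,"dy": 0,"dz": 0,"ax": 0,"ay": 0,"az": 0},
  {"gripper": 10,"dx": -40,"dy": 0,"dz": 0,"ax": 0,"ay": 0,"az": 0},
  {"gripper": 10,"dx": -70,"dy": 0,"dz": 0,"ax": 0,"ay": 0,"az": 0},
  {"gripper": 10,"dx": -90,"dy": 0,"dz": 0,"ax": 0,"ay": 0,"az": 0},
  {"gripper": 10,"dx": -90,"dy": 0,"dz": 0,"ax": 0,"ay": 0,"az": 0},
])

```text
t: 22.3
tool_pos: [0.5432, 0.0785, 0.2092]
eef_rot: [0.383, 0.593, -0.381, 0.596]
force: [-0.0, -0.9, -3.2]
width: 0.0183
```

```bash
python3 f.py; python3 side.py 14; python3 f.py
```

```text
t 22.3 tcp [0.5432 0.0785 0.2092] yawz -65.4431818180472 xdown [ 0.0048  0.0001 -1.    ] F [-0.045  -0.8707 -3.2014] T [-0.1972 -0.0933 -0.0173] w 0.018329516683381612 q [ 0.0079 -0.1182  1.8169  0.      1.4381 -0.4207]
F tool [ 3.2011 -0.4168  0.767 ] T tool [ 0.0164 -0.2182  0.0028]
t 22.4 tcp [0.5414 0.0784 0.2058] yawz -65.44584217823123 xdown [-0.001  -0.0001 -1.    ] F [-1.1011 -0.152  -3.4978] T [-0.208  -0.0804  0.0002] w 0.018161677095087002 q [ 0.0078 -0.1161  1.8208 -0.      1.4379 -0.4207]
F tool [ 3.4989 -1.0615 -0.318 ] T tool [ 0.     -0.2226 -0.0133]
```

View pics/wr14.png

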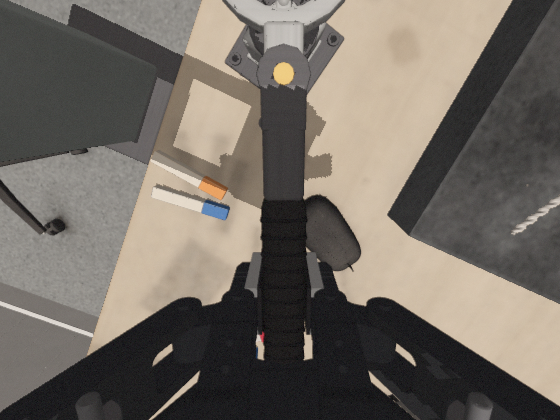

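View pics/sd14.png

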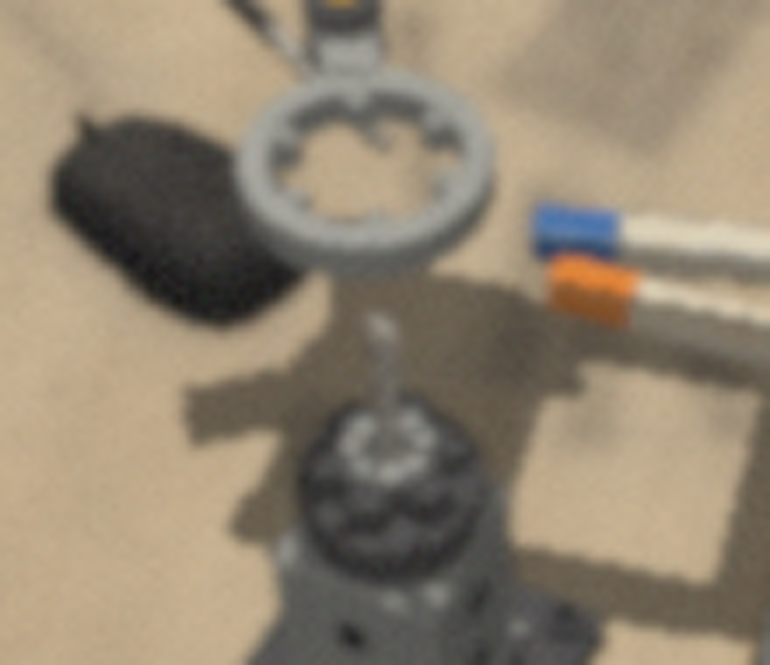

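>>> drive_tool([
  {"gripper": 10,"dx": 0,"dy": -30,"dz": 34,"ax": 7,"ay": 0,"az": 0},
  {"gripper": 10,"dx": 0,"dy": -60,"dz": 68,"ax": 15,"ay": 0,"az": 0},
  {"gripper": 10,"dx": 0,"dy": -90,"dz": 102,"ax": 22,"ay": 0,"az": 0},
  {"gripper": 10,"dx": 0,"dy": -120,"dz": 136,"ax": 30,"ay": 0,"az": 0},
  {"gripper": 10,"dx": 0,"dy": -150,"dz": 170,"ax": 37,"ay": 0,"az": 0},
  {"gripper": 10,"dx": 0,"dy": -180,"dz": 204,"ax": 44,"ay": 0,"az": 0},
  {"gripper": 10,"dx": 0,"dy": -206,"dz": 234,"ax": 51,"ay": 0,"az": 0},
  {"gripper": 10,"dx": 0,"dy": -206,"dz": 234,"ax": 51,"ay": 0,"az": 0},
])

```text
t: 23.4
tool_pos: [0.4501, -0.2216, 0.2045]
eef_rot: [-0.601, -0.372, 0.603, -0.37]
force: [-0.7, 0.5, -3.7]
width: 0.0181
```

```bash
python3 f.py; python3 side.py 15
```

```text
t 23.4 tcp [ 0.4501 -0.2216  0.2045] yawz -116.6796383395945 xdown [-0.003   0.0015 -1.    ] F [-0.713   0.4851 -3.7472] T [-0.158   0.0593 -0.0003] w 0.018127780513338625 q [-0.6056 -0.2286  1.9215 -0.0005  1.452  -0.1399]
F tool [ 3.7501 -0.8423 -0.1134] T tool [ 0.0009 -0.1678  0.0179]
```

View pics/wr15.png

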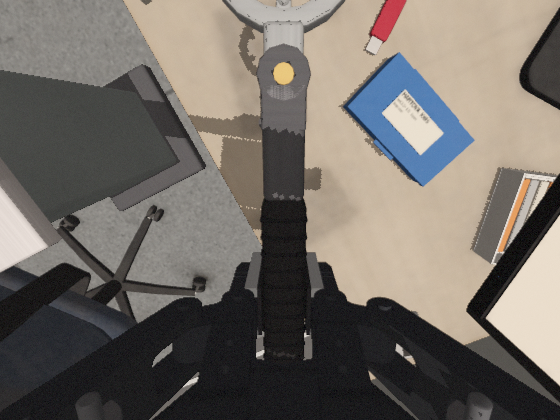

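>>> drive_tool([
  {"gripper": 10,"dx": 40,"dy": 0,"dz": 0,"ax": 0,"ay": 0,"az": 0},
  {"gripper": 10,"dx": 80,"dy": 0,"dz": 0,"ax": 0,"ay": 0,"az": 0},
  {"gripper": 10,"dx": 120,"dy": 0,"dz": 0,"ax": 0,"ay": 0,"az": 0},
  {"gripper": 10,"dx": 160,"dy": 0,"dz": 0,"ax": 0,"ay": 0,"az": 0},
  {"gripper": 10,"dx": 180,"dy": 0,"dz": 0,"ax": 0,"ay": 0,"az": 0},
  {"gripper": 10,"dx": 190,"dy": 0,"dz": 0,"ax": 0,"ay": 0,"az": 0},
  {"gripper": 10,"dx": 190,"dy": 0,"dz": 0,"ax": 0,"ay": 0,"az": 0},
])

```text
t: 24.38
tool_pos: [0.4516, -0.2191, 0.016]
eef_rot: [-0.601, -0.373, 0.601, -0.372]
force: [-0.3, 0.2, -3.2]
width: 0.0183
```

```bash
python3 f.py
```

```text
t 24.38 tcp [ 0.4516 -0.2191  0.016 ] yawz -116.36953619628265 xdown [-0.0011  0.0009 -1.    ] F [-0.2848  0.2298 -3.1658] T [-0.1708  0.0596  0.0475] w 0.01828190002438563 q [-0.6002  0.0042  2.0515  0.0001  1.0873 -0.14  ]
F tool [ 3.1663 -0.3529 -0.0785] T tool [-0.0472 -0.1796  0.0224]
```

>>> drive_tool([
  {"gripper": 10,"dx": 4,"dy": 0,"dz": 0,"ax": 0,"ay": 0,"az": 0},
  {"gripper": 10,"dx": 8,"dy": 0,"dz": 0,"ax": 0,"ay": 0,"az": 0},
  {"gripper": 10,"dx": 11,"dy": 0,"dz": 0,"ax": 0,"ay": 0,"az": 0},
  {"gripper": 10,"dx": 11.5,"dy": 0,"dz": 0,"ax": 0,"ay": 0,"az": 0},
  {"gripper": 10,"dx": 11.5,"dy": 0,"dz": 0,"ax": 0,"ay": 0,"az": 0},
])

```text
t: 25.0
tool_pos: [0.4517, -0.22, 0.005]
eef_rot: [0.601, 0.372, -0.601, 0.372]
force: [-0.2, -0.2, -3.6]
width: 0.0179
```

```bash
python3 f.py
```

```text
t 25.0 tcp [ 0.4517 -0.22    0.005 ] yawz -116.44837612976492 xdown [ 0. -0. -1.] F [-0.1553 -0.1984 -3.6214] T [-0.1968  0.0485  0.0148] w 0.01785419417765027 q [-0.6015  0.0239  2.0539 -0.      1.0638 -0.1399]
F tool [ 3.6214 -0.0508  0.2467] T tool [-0.0148 -0.1978  0.0443]
```

>>> drive_tool([
  {"gripper": 10,"dx": 1.2,"dy": 0,"dz": 0,"ax": 0,"ay": 0,"az": 0},
  {"gripper": 10,"dx": 1.2,"dy": 0,"dz": 0,"ax": 0,"ay": 0,"az": 0},
  {"gripper": 25,"dx": 1.2,"dy": 0,"dz": 0,"ax": 0,"ay": 0,"az": 0},
  {"gripper": 50,"dx": 1.2,"dy": 0,"dz": 0,"ax": 0,"ay": 0,"az": 0},
  {"gripper": 50,"dx": 0,"dy": 0,"dz": 0,"ax": 0,"ay": 0,"az": 0},
  {"gripper": 50,"dx": -15,"dy": 0,"dz": 0,"ax": 0,"ay": 0,"az": 0},
  {"gripper": 50,"dx": -50,"dy": 0,"dz": 0,"ax": 0,"ay": 0,"az": 0},
  {"gripper": 50,"dx": -100,"dy": 0,"dz": 0,"ax": 0,"ay": 0,"az": 0},
])

```text
t: 26.0
tool_pos: [0.4508, -0.2194, 0.1057]
eef_rot: [-0.601, -0.373, 0.601, -0.372]
force: [-0.4, -0.5, -0.2]
width: 0.0499
```

>>> drive_tool([
  {"gripper": 50,"dx": -40,"dy": 0,"dz": 0,"ax": 0,"ay": 0,"az": 0},
  {"gripper": 50,"dx": -60,"dy": 0,"dz": 0,"ax": 0,"ay": 0,"az": 0},
  {"gripper": 50,"dx": -60,"dy": 0,"dz": 0,"ax": 0,"ay": 0,"az": 0},
])

```text
t: 26.38
tool_pos: [0.4525, -0.2205, 0.1668]
eef_rot: [0.602, 0.371, -0.601, 0.374]
force: [-0.1, 0.1, 0.1]
width: 0.05
```

Run:
```python
from h import *
st()
w=bot.snapshot("wrist");save(w,"wrE.png");sd=bot.snapshot("side");save(sd,"sdE.png");t=bot.snapshot("top")
for p in (w,sd,t):
  for n,z in (("wrench_ring",0),("wrench_grip",.012),("nut_slot",.106)):
    for r in bot.place_of(p,n)[:1]: print(n,r,atz(p,r["uv"],z))
cv2.imwrite("pics/E.png",np.hstack([w["frame"],cv2.resize(sd["frame"],(560,420))])[:,::2][::1,:,::-1])
```

```text
t 26.38 tcp [ 0.4525 -0.2205  0.1668] yawz -116.44734030974963 xdown [ 0.003 -0.002 -1.   ] F [-0.1492  0.1175  0.0854] T [ 0.0002  0.0116 -0.0071] w 0.04997261422545333 q [-0.6015 -0.1977  1.9596  0.      1.3761 -0.1399]
wrench_grip {'uv': [280.0, 202.1], 'conf': 0.69} [ 0.4471 -0.226   0.012 ]
wrench_ring {'uv': [272.6, 218.2], 'conf': 0.66} [ 0.5101 -0.095   0.    ]
wrench_grip {'uv': [305.2, 191.2], 'conf': 0.91} [ 0.4474 -0.216   0.012 ]
nut_slot {'uv': [236.1, 278.9], 'conf': 0.65} [0.5022 0.2071 0.106 ]
wrench_ring {'uv': [325.8, 206.9], 'conf': 0.67} [ 0.5184 -0.098   0.    ]
nut_slot {'uv': [165.8, 204.6], 'conf': 0.85} [0.5043 0.2085 0.106 ]
```

View pics/wrE.png

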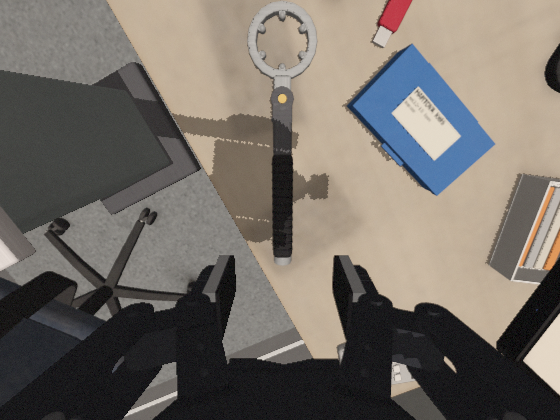

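View pics/sdE.png

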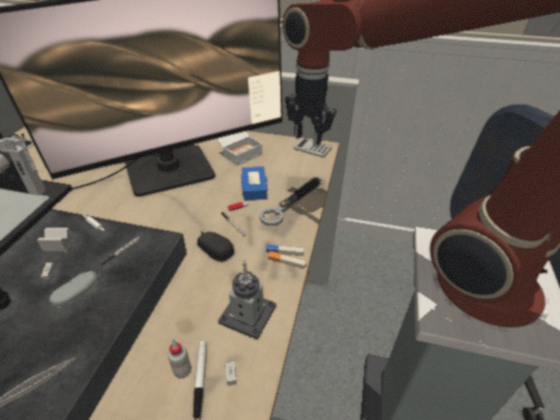

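```bash
python3 -c "
from h import *
print(bot.close_job());st()"
```

```text
the job is handed in; nothing more can be done
None
the job is handed in; nothing more can be done
```

I tightened the nut with the torque wrench until it clicked over, then eased it off and laid it flat where it started. I handed the job in at about 26 s; no verdict is reported, so what follows is from my own checks.

- **Fitting:** the ring went down over the nut with no noticeable contact force until it was seated.
- **Tightening:** I turned about 40° clockwise before the nut came up tight, with about 7 N sideways at the handle. I then swung the handle a further 10° or so about the wrench's pivot, about 0.17 rad. The wrist picture showed the ring's link at roughly that angle to the handle, past the click and short of the 0.29 rad limit.
- **Removal:** the handle snapped straight again. I centred the lugs in the slots until the sideways force was near zero, then lifted the ring off.

**Last checks:**
- The wrench is lying flat and straight, about 0.3 m from the chuck. I did not measure its height after releasing it.
- The gripper is open, well above the wrench, and reads no force.
- The network puts the nut slot 6 to 8 mm from where it started. That is less than the roughly 30° turn should give, but above the 3 mm required.
- **Disagreement:** the side camera and the wrist camera differed by 1–2 mm on where the nut is. I set the ring between the two and trimmed it by the measured force while turning.

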